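# Set out the next weighing

## Task

Set out the next weighing on the lab bench: stand the porcelain crucible in the middle of the balance pan with its lid seated on top, stand the tall sample bottle in the middle of the cork mat, and stand the short jar on the bare bench exactly midway between the pan and the mat, on the line joining their centres. Everything ends upright; set things down gently without dropping any, and leave the beaker and the tube rack where they are.

Things in the scene. Friction and masses are not known exactly. Their poses are not given: they have to be found in the camera images.
- pan (a point): Centre of the top face of the balance's round steel pan: diameter 110 mm, flat, 50 mm above the bench. The balance is a fixed white case 40 mm high, reaching from the pan centre 65 mm in its -x, 85 mm in +x (display end) and 75 mm each way in y; z up. It stands left or right of the cork mat; pan and mat centres are always 300 mm apart, along the case's y axis (+y or -y).
- mat (a point): Centre of the top face of the square brown cork mat, 120 x 120 x 8 mm, fixed flat on the bench, so its top is 8 mm above the bench. z up.
- crucible_c (a point): Centre, half-way up, of the open white porcelain crucible: round, 50 mm high, outside diameter 44 mm at the foot and 48 mm at the rim, wall 4 mm (mouth about 40 mm). Its underside is 25 mm below this point, its rim 25 mm above. z is its upright axis; starts upright on the bench.
- lid_c (a point): Centre, 15 mm above the underside, of the white porcelain crucible lid, 30 mm high. From below: locating plug (diameter 33 mm, 4 mm deep), disc (54 mm, 4 mm thick), round upright knob to grip (16 mm, 22 mm tall). Starts standing on its plug on the bench. Seated, the plug is in the crucible's mouth, the disc on its rim and this point 36 mm above the crucible's centre. z is its upright axis.
- bottle_c (a point): Centre, half-way up, of the tall closed sample bottle: white plastic body 56 mm in diameter and straight up to 78 mm, then a shoulder and a blue cap 44 mm in diameter; 110 mm high in all. z is its upright axis; starts standing on the bench.
- jar_c (a point): Centre, half-way up, of the short closed jar: white plastic body 48 mm in diameter and straight up to 35 mm, then a shoulder and a blue cap 44 mm in diameter (the top 16 mm); 55 mm high in all. z is its upright axis; starts standing on the bench.
- beaker: Empty glass beaker, 68 mm in diameter, 85 mm high, at the left side of the work, to be left alone. Origin at the centre of its underside.
- rack: Clear plastic rack of seven capped tubes, 60 x 200 mm and 87 mm high, its length along its y axis, at the right side of the work, to be left alone. Origin at the centre of its underside.

How it is judged:
By the outcome, as a careful person would: the job done as asked, in the order asked, and still so for the second after the job is handed in, with the robot touching nothing.
It also fails if it takes over 131 s, if anything falls off the work surface, if the arm or the gripper's body presses on something with over 40 N, if the wrist force passes 120 N, or if a joint passes its speed limit or range.

## Robot

A 6-joint arm with a two-finger parallel gripper is mounted at the origin on the work surface. World frame = base frame: x ahead of the robot, y to its left, z up, the work surface at z = 0. Lengths are in m, angles in degrees, forces in N, time in s.
With the tool pointing down it reaches from about 0.375 to 0.9 m from the base axis. Payload 3.1 kg.
Tool frame: the origin (TCP) lies at the very end of the fingers, on their centre line; the grasp point (between the pads) lies 19 mm behind it; z points along the fingers, y is the line along which they close (so a half turn about z gives the same grasp; the last joint's range is limited). The gripper opens to 87 mm and grips with 3 to 60 N. Pads are 19 mm wide; open, the fingers measure 117 mm over their backs; the gripper's body (75 mm by 190 mm) begins 51 mm behind the grasp point.
Start: joints at [58.241, 30.224, 82.088, -0, 67.689, -10.227], TCP at [0.229, 0.581, 0.192] pointing down, gripper open.
Joint ranges: [-176.69, 176.69], [-43.24, 126.21], [12.49, 139.97], [-82, 262], [0, 151.66], [-163.58, 163.58]. Speed limits (degrees/s): [159.86, 159.86, 180, 180, 180, 180].

## Interface

Orientations are given as a 3x3 rotation matrix whose columns are the frame's x, y, z axes.
In Python, from rig import bot gives the robot as it stands.
- The arm moves only by the tool move_arm, never from a script. Its argument "increments" is a list of rows, each an object with "xyz": the shift along the tool's x, y, z in mm, a list of three; "roll": the turn about the tool's z in rad; "grip": the opening in per cent of the stroke, from 0 (shut) to 100 (fully open). A call has 1 to 5 rows; each row shifts and turns the commanded pose from where the row before left it, along the tool's axes as they then stand; what a row does not reach is not made up. A row lasts 1/12 s, in which the tool goes at most 41.7 mm and 7.16 degrees, less where a joint would pass 70% of its speed; a pose out of reach is approached as far as the arm can. A call is refused whole if a number of a shift passes 41.7 or a number of a turn 0.125, either way. A call with a gripper value outside its range is refused whole. The fingers move at their own pace and stop on an object; the grip force is fixed at half the most. Time passes only in rows, so rows that do not move let the fingers close. It gives the time, the measured TCP pose, the force, the opening and the grip force at its end, in the units of the state.
- bot.read_state(): the state, without advancing time (a new reading comes with each control period).
- bot.capture(name): name is "side" or "top"; returns (picture, depth): 420x560x3 uint8, red, green, blue; 420x560 float32, m along the optical axis (not along the pixel's ray), 0 where there is no reading.
- bot.camera_model(name): a dict with "intrinsics" (3x3 intrinsics, pixels), "rvec" (rotation vector, rad) and "tvec" (3), from world to camera coordinates, as OpenCV has them. Camera axes: x right, y down, z forward; pixel columns grow to the right and rows downward; lengths in m; the calibration is good to about 2 mm. A picture is of the moment at which its call begins. camera_model takes no time and is no camera call.
- bot.hand_in(): hands the job in; it is judged then, once.
Trained networks look in the newest picture that a camera, given by its name, has taken for a name from the list of things; names that differ only in an ending like _2 or _b are one class to them, and where a whole thing is asked for, a point or a joint stands for the part that bears it (a point fixed in the world has none). Each returns a list of dicts, best first, with "conf" (0 to 1); they miss things now and then, are a little off and sometimes report something else, mostly with a low value. They report only what shows in the picture. A call takes as long as a camera call.
- bot.spot_in(label, camera): "at" ([x, y, z] in m, in the coordinates of the camera as it stood for that picture, good to about 4 mm: the middle of the surface that is visible of it).
- bot.trace(label, camera): "mask" (420x560 bool, what is visible of it).
The state is a dict: "time_s": time; "joint_positions": joint angles; "qvel": joint speeds; "tau": joint torques, N m; "position": TCP position; "tcp_rot": TCP orientation; "force": force on the tool from outside, world axes, zero at the start; "moment": the same for the moment, N m; "opening": opening from 0.0 (shut) to 1.0 (fully open); "grasp_force": force on a finger pad.
Only numpy, scipy, OpenCV 4.12 (cv2) and the standard library are available. Lean on these libraries where they do the work, as an engineer would, in place of code of your own. Each camera call takes 0.05 s, during which the arm holds its last target. There are 200 camera calls.

## Working session

There is one attempt and no reset: what is moved stays moved. The work goes in short steps, Python scripts to look and compute and a tool call to move; the robot and the scene stay as the last step left them, time stands still between calls to the robot, and variables do not carry over. Pictures are saved under pics/ and viewed, at most 14 in all, crops included, and the job is handed in when it is done.

Besides the shell and the picture viewer there is one more tool, called after "Call:" as name(argument=value, ...) on one line, values as JSON. move_arm: Moves the arm, as the interface text tells. Its arguments: {"type":"object","properties":{"increments":{"type":"array"}},"required":["increments"]}

```bash
ls; mkdir -p pics
cat > h.py <<'E'
from rig import bot
import numpy as np, cv2
def cam(n):
    m=bot.camera_model(n); R=cv2.Rodrigues(np.array(m["rvec"],float))[0]
    return np.array(m["intrinsics"],float),R,np.array(m["tvec"],float).ravel()
def toworld(n,p):
    K,R,t=cam(n); return R.T@(np.array(p,float).ravel()-t)
def cloud(n,depth):
    K,R,t=cam(n); v,u=np.mgrid[:420,:560]
    P=np.stack([(u-K[0,2])/K[0,0]*depth,(v-K[1,2])/K[1,1]*depth,depth],-1)
    return (P-t)@R
def proj(n,X):
    K,R,t=cam(n); p=K@(R@np.array(X,float)+t); return p[:2]/p[2]
E
python3 - <<'E'
from h import *
ims={}
for n in("side","top"):
    im,d=bot.capture(n); cv2.imwrite(f"pics/{n}0.png",im[:,:,::-1]); W=cloud(n,d)
    K,R,t=cam(n); print(n,"cam at",(-R.T@t).round(3),"axis",R[2].round(2))
    for l in("pan","mat","crucible_c","lid_c","bottle_c","jar_c","beaker","rack"):
        for r in bot.spot_in(l,n)[:2]:
            print(l,round(r["conf"],2),toworld(n,r["at"]).round(3),proj(n,toworld(n,r["at"])).round())
        for r in bot.trace(l,n)[:1]:
            m=r["mask"]&(d>0); p=W[m]
            if len(p): print("   mask",round(r["conf"],2),m.sum(),"lo",np.percentile(p,3,0).round(3),"hi",np.percentile(p,97,0).round(3))
s=bot.read_state();print(s["time_s"],s["position"],s["tcp_rot"],s["opening"])
E
```

```text
pics
side cam at [-0.128 -0.769  0.857] axis [ 0.52  0.59 -0.61]
pan 0.96 [0.63  0.085 0.036] [277. 197.]
   mask 0.85 1687 lo [0.574 0.033 0.007] hi [0.717 0.173 0.052]
mat 0.93 [ 0.66  -0.192  0.005] [349. 242.]
   mask 0.65 1219 lo [ 0.603 -0.248  0.002] hi [ 0.719 -0.133  0.011]
crucible_c 0.84 [ 0.436 -0.093  0.03 ] [269. 255.]
crucible_c 0.69 [0.629 0.086 0.04 ] [277. 196.]
   mask 0.62 342 lo [ 0.416 -0.11   0.004] hi [ 0.46  -0.065  0.051]
lid_c 0.57 [ 0.407 -0.338  0.008] [327. 318.]
   mask 0.73 287 lo [ 0.39  -0.358  0.005] hi [ 0.433 -0.311  0.031]
bottle_c 0.82 [0.418 0.099 0.073] [220. 214.]
   mask 0.97 610 lo [0.404 0.087 0.008] hi [0.447 0.127 0.111]
jar_c 0.79 [0.433 0.364 0.035] [178. 186.]
beaker 0.82 [0.636 0.379 0.059] [223. 156.]
   mask 0.59 424 lo [0.614 0.364 0.008] hi [0.674 0.425 0.084]
rack 0.8 [ 0.637 -0.414  0.051] [412. 275.]
   mask 0.84 2325 lo [ 0.556 -0.44   0.004] hi [ 0.754 -0.367  0.087]
top cam at [0.341 0.002 1.171] axis [ 0.19  0.01 -0.98]
pan 0.98 [0.646 0.113 0.036] [242. 181.]
   mask 0.76 4163 lo [0.578 0.04  0.008] hi [0.721 0.183 0.053]
[... 296 characters left out ...]
 lo [ 0.391 -0.357  0.003] hi [ 0.438 -0.311  0.03 ]
bottle_c 0.95 [0.43  0.112 0.109] [236. 271.]
   mask 0.56 563 lo [0.408 0.09  0.027] hi [0.456 0.138 0.113]
jar_c 0.77 [0.438 0.368 0.058] [124. 267.]
   mask 0.86 450 lo [0.416 0.357 0.003] hi [0.456 0.396 0.058]
beaker 0.96 [0.653 0.403 0.056] [117. 174.]
   mask 0.71 940 lo [0.616 0.366 0.002] hi [0.676 0.426 0.086]
rack 0.8 [ 0.654 -0.394  0.052] [461. 180.]
   mask 0.87 2887 lo [ 0.56  -0.433  0.003] hi [ 0.758 -0.363  0.087]
1.7 [0.2293443  0.58137001 0.19151592] [[-9.30191104e-01  3.67075615e-01 -5.65741787e-05]
 [ 3.67075616e-01  9.30191105e-01 -1.10939714e-05]
 [ 4.85524714e-05 -3.10865150e-05 -9.99999998e-01]] 0.9986669729613252
```

View pics/top0.png

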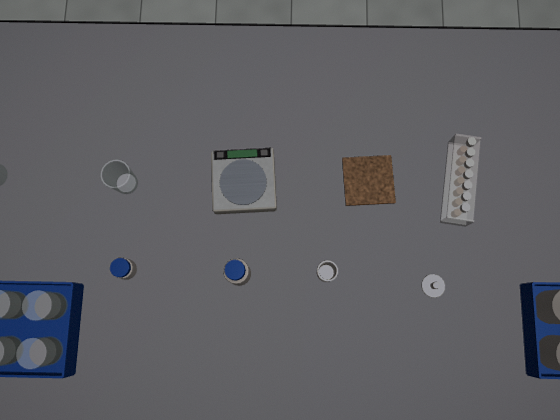

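View pics/side0.png

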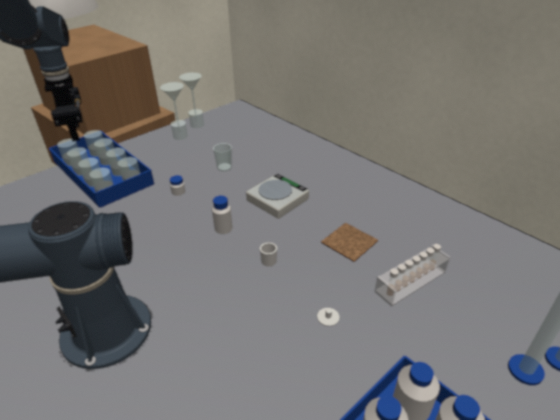

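The top view shows the jar at (122,267), bottle (236,271), crucible (327,271), lid (433,286), pan (243,182) and mat (369,180), which agrees with the networks. The side view agrees too. Next I refine the centres.

```bash
cat >> h.py <<'E'
def plane(n,uv,z):
    K,R,t=cam(n); uv=np.atleast_2d(uv).astype(float)
    r=np.c_[(uv-[K[0,2],K[1,2]])/[K[0,0],K[1,1]],np.ones(len(uv))]@R; C=-R.T@t
    return (C+r*((z-C[2])/r[:,2])[:,None])[:,:2]
def biggest(m):
    c=cv2.findContours(m.astype(np.uint8),cv2.RETR_EXTERNAL,cv2.CHAIN_APPROX_NONE)[0]
    return max(c,key=cv2.contourArea)[:,0]
E
python3 - <<'E'
from h import *
from scipy.optimize import least_squares
def circ(p):
    f=lambda q:np.hypot(p[:,0]-q[0],p[:,1]-q[1])-q[2]
    r=least_squares(f,[*p.mean(0),.025],loss="soft_l1",f_scale=.001); return r.x
for n in("top","side"):
    im,d=bot.capture(n); W=cloud(n,d); I=im.astype(int)
    blue=(I[...,2]>I[...,0]+40)&(I[...,2]>70)
    for l,ap,z in(("bottle",(.43,.112,.11),.110),("jar",(.438,.372,.055),.055)):
        near=np.hypot(W[...,0]-ap[0],W[...,1]-ap[1])<.05
        m=blue&near; zz=W[m][:,2]; top=m&(W[...,2]>np.median(zz[zz>z-.02])-.006)&(W[...,2]>z-.01)
        print(n,l,"depth z",np.percentile(W[top][:,2],[50,90]).round(4),"circ",circ(plane(n,biggest(top),z)).round(4),"mean",W[top].mean(0).round(4))
    for l,ap,z,lo in(("crucible",(.438,-.088),.05,.043),("lid",(.415,-.334),.008,.004),("liddisc+",(.415,-.334),.030,.025),("pan",(.646,.113),.050,.0465)):
        r=.07 if l=="pan" else .045
        m=(np.hypot(W[...,0]-ap[0],W[...,1]-ap[1])<r)&(W[...,2]>lo)&(d>0)
        if l=="lid": m&=I.sum(2)>380
        if m.sum()<5: print(l,"none");continue
        p=plane(n,biggest(m),z)
        print(n,l,m.sum(),"z",np.percentile(W[m][:,2],[50,90]).round(4),"circ",circ(p).round(4),"mean",W[m].mean(0).round(4))
    m=(I[...,0]>I[...,2]+25)&(np.hypot(W[...,0]-.665,W[...,1]+.188)<.12)
    p=plane(n,biggest(m),.008).astype(np.float32); print(n,"mat",cv2.minAreaRect(p*1000),"z",np.median(W[m][:,2]).round(4))
    # case: white low z
    m=(np.hypot(W[...,0]-.65,W[...,1]-.11)<.13)&(W[...,2]>.034)&(W[...,2]<.055)
    p=plane(n,biggest(m),.04).astype(np.float32); print(n,"case",cv2.minAreaRect(p*1000))
    b=d[(d>0)&(np.abs(W[...,2])<.02)&(np.abs(W[...,1])<.5)]; w=W[(np.hypot(W[...,0]-.53,W[...,1])<.05)]; print("bench z",np.median(w[:,2]).round(4))
    big=cv2.resize(im[140:320,100:460] if n=="top" else im[140:340,150:440],None,fx=2.2 if n=="top" else 2.6,fy=2.2 if n=="top" else 2.6,interpolation=cv2.INTER_CUBIC)
    cv2.imwrite(f"pics/{n}1.png",big[:,:,::-1])
E
```

```text
top bottle depth z [0.1098 0.1123] circ [0.4328 0.1156 0.0204] mean [0.4327 0.1157 0.1097]
top jar depth z [0.0549 0.0575] circ [0.4376 0.38   0.0203] mean [0.4376 0.38   0.0549]
top crucible 117 z [0.0489 0.0518] circ [ 0.44   -0.086   0.0227] mean [ 0.4407 -0.0865  0.0489]
top lid 360 z [0.0079 0.012 ] circ [ 0.4141 -0.334   0.0252] mean [ 0.4141 -0.3336  0.0094]
top liddisc+ 39 z [0.0293 0.0314] circ [ 0.4136 -0.3327  0.0069] mean [ 0.4137 -0.333   0.0294]
top pan 1576 z [0.0498 0.0523] circ [0.6421 0.1111 0.0537] mean [0.6419 0.1111 0.0499]
top mat ((663.5263671875, -187.72564697265625), (119.4300308227539, 118.94444274902344), 4.033706188201904) z 0.0075
top case ((650.7169189453125, 111.30619049072266), (149.04273986816406, 149.0828857421875), 4.252102851867676)
bench z -0.0005
side bottle depth z [0.1101 0.1117] circ [0.4304 0.1112 0.0215] mean [0.4305 0.1111 0.1097]
side jar depth z [0.0545 0.0574] circ [0.4359 0.3745 0.0224] mean [0.4358 0.3755 0.0544]
side crucible 103 z [0.0485 0.0515] circ [ 0.4365 -0.09    0.0242] mean [ 0.4379 -0.0892  0.0481]
side lid 309 z [0.0083 0.0269] circ [ 0.4124 -0.3353  0.0262] mean [ 0.4103 -0.3374  0.0105]
side liddisc+ 34 z [0.0298 0.0315] circ [ 0.412  -0.3359  0.0077] mean [ 0.412  -0.3359  0.0296]
side pan 527 z [0.0503 0.0524] circ [0.6403 0.1087 0.054 ] mean [0.6394 0.1075 0.0503]
side mat ((662.3572998046875, -190.54513549804688), (121.37679290771484, 120.54871368408203), 4.022283554077148) z 0.0082
side case ((648.0105590820312, 105.60258483886719), (154.0142364501953, 153.86940002441406), 4.370238780975342)
bench z 0.0001
```

Heights match the text (110, 55, 50, 8 and 50 mm), and pan to mat is 0.2996 m. The two views agree to about 4 mm. I align the tool and travel to above the crucible.

Call:
move_arm(increments=[{"xyz": [0, 0, 0], "roll": -0.094, "grip": 100}, {"xyz": [0, 0, 0], "roll": -0.094, "grip": 100}, {"xyz": [0, 0, 0], "roll": -0.094, "grip": 100}, {"xyz": [0, 0, 0], "roll": -0.094, "grip": 100}, {"xyz": [-26, -40, 0], "roll": 0, "grip": 100}])

```text
time_s: 2.22
position: [0.2498, 0.5515, 0.1918]
tcp_rot: [[-1.0, -0.009, 0.0], [-0.009, 1.0, 0.006], [-0.0, 0.006, -1.0]]
force: [1.2, 1.5, 0.3]
opening: 0.998
grasp_force: 0.0
```

Call:
move_arm(increments=[{"xyz": [-26, -32, 0], "roll": 0, "grip": 100}, {"xyz": [-26, -32, 0], "roll": 0, "grip": 100}, {"xyz": [-26, -32, 0], "roll": 0, "grip": 100}, {"xyz": [-26, -32, 0], "roll": 0, "grip": 100}, {"xyz": [-26, -32, 0], "roll": 0, "grip": 100}])

```text
time_s: 2.63
position: [0.383, 0.385, 0.1918]
tcp_rot: [[-1.0, -0.001, 0.001], [-0.001, 1.0, 0.0], [-0.001, 0.0, -1.0]]
force: [0.5, 0.3, -0.2]
opening: 1.004
grasp_force: 0.0
```

Call:
move_arm(increments=[{"xyz": [-26, -32, 0], "roll": 0, "grip": 100}, {"xyz": [-26, -32, 0], "roll": 0, "grip": 100}, {"xyz": [0, -41, 0], "roll": 0, "grip": 100}, {"xyz": [0, -41, 0], "roll": 0, "grip": 100}, {"xyz": [0, -41, 0], "roll": 0, "grip": 100}])

```text
time_s: 3.05
position: [0.4344, 0.1976, 0.1916]
tcp_rot: [[-1.0, -0.0, 0.0], [-0.0, 1.0, -0.0], [-0.0, -0.0, -1.0]]
force: [0.9, -0.7, -0.2]
opening: 1.0
grasp_force: 0.0
```

Call:
move_arm(increments=[{"xyz": [0, -40, 0], "roll": 0, "grip": 100}, {"xyz": [0, -40, 0], "roll": 0, "grip": 100}, {"xyz": [0, -40, 0], "roll": 0, "grip": 100}, {"xyz": [0, -40, 0], "roll": 0, "grip": 100}, {"xyz": [0, -40, 0], "roll": 0, "grip": 100}])

```text
time_s: 3.47
position: [0.434, -0.0024, 0.1919]
tcp_rot: [[-1.0, -0.0, 0.001], [-0.0, 1.0, -0.0], [-0.001, -0.0, -1.0]]
force: [0.4, -0.2, 0.1]
opening: 1.001
grasp_force: 0.0
```

Call:
move_arm(increments=[{"xyz": [0, -40, 0], "roll": 0, "grip": 100}, {"xyz": [0, -28, 0], "roll": 0, "grip": 100}, {"xyz": [0, -14, 10], "roll": 0, "grip": 100}, {"xyz": [0, 0, 30], "roll": 0, "grip": 100}, {"xyz": [0, 0, 30], "roll": 0, "grip": 100}])

```text
time_s: 3.88
position: [0.4362, -0.0849, 0.1221]
tcp_rot: [[-1.0, 0.003, 0.006], [0.003, 1.0, -0.003], [-0.006, -0.003, -1.0]]
force: [-0.2, 0.4, -0.2]
opening: 1.002
grasp_force: 0.0
```

Call:
move_arm(increments=[{"xyz": [0, 0, 30], "roll": 0, "grip": 100}, {"xyz": [0, 0, 20], "roll": 0, "grip": 100}, {"xyz": [0, 0, 0], "roll": 0, "grip": 100}, {"xyz": [0, 0, 0], "roll": 0, "grip": 100}])

```text
time_s: 4.22
position: [0.4338, -0.0824, 0.0711]
tcp_rot: [[-1.0, -0.0, -0.002], [-0.0, 1.0, 0.001], [0.002, 0.001, -1.0]]
force: [0.6, -0.5, 0.4]
opening: 1.0
grasp_force: 0.0
```

Run:
```python
from h import *
s=bot.read_state();print(s["position"],s["time_s"])
im,d=bot.capture("top")
x,y=proj("top",[.438,-.088,.06]).astype(int); a=im[y-60:y+60,x-75:x+75]
im2,d=bot.capture("side")
x,y=proj("side",[.438,-.088,.06]).astype(int); b=im2[y-60:y+60,x-75:x+75]
cv2.imwrite("pics/c2.png",cv2.resize(np.hstack([a,b]),None,fx=2.6,fy=2.6,interpolation=cv2.INTER_CUBIC)[:,:,::-1])
```

```text
[ 0.43376369 -0.08236818  0.07108526] 4.2167
```

View pics/c2.png

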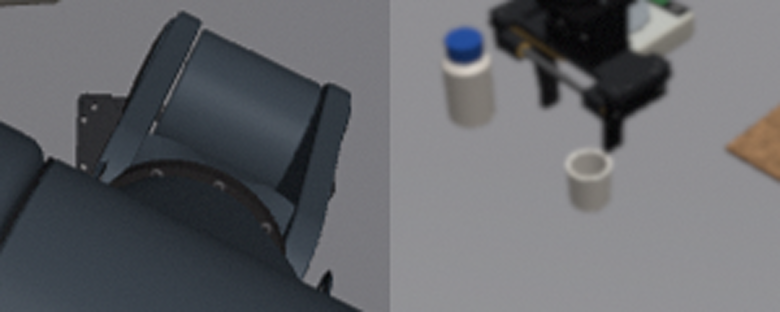

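The right half (side view) shows the open fingers at (548,90) and (612,135), straddling the crucible at (590,180) from above. The path down is clear.

Call:
move_arm(increments=[{"xyz": [-4, -5.5, 10], "roll": 0, "grip": 100}, {"xyz": [0, 0, 20], "roll": 0, "grip": 100}, {"xyz": [0, 0, 20], "roll": 0, "grip": 100}, {"xyz": [0, 0, 10], "roll": 0, "grip": 100}, {"xyz": [0, 0, 4], "roll": 0, "grip": 100}])

```text
time_s: 4.73
position: [0.4387, -0.0885, 0.0068]
tcp_rot: [[-1.0, -0.0, 0.0], [-0.0, 1.0, -0.0], [-0.0, -0.0, -1.0]]
force: [-0.2, -0.0, -0.7]
opening: 1.005
grasp_force: 0.0
```

Call:
move_arm(increments=[{"xyz": [0, 0, 0], "roll": 0, "grip": 100}, {"xyz": [0, 0, 0], "roll": 0, "grip": 100}])

```text
time_s: 4.9
position: [0.439, -0.0885, 0.008]
tcp_rot: [[-1.0, -0.0, 0.001], [-0.0, 1.0, -0.001], [-0.001, -0.001, -1.0]]
force: [-0.2, 0.4, 0.7]
opening: 0.998
grasp_force: 0.0
```

Call:
move_arm(increments=[{"xyz": [0, 0, 0], "roll": 0, "grip": 60}, {"xyz": [0, 0, 0], "roll": 0, "grip": 50}, {"xyz": [0, 0, 0], "roll": 0, "grip": 30}, {"xyz": [0, 0, 0], "roll": 0, "grip": 10}, {"xyz": [0, 0, 0], "roll": 0, "grip": 0}])

```text
time_s: 5.32
position: [0.4384, -0.0881, 0.0079]
tcp_rot: [[-1.0, -0.0, 0.001], [-0.0, 1.0, -0.0], [-0.001, -0.0, -1.0]]
force: [-0.4, -0.1, -0.1]
opening: 0.707
grasp_force: 0.0
```

Call:
move_arm(increments=[{"xyz": [0, 0, 0], "roll": 0, "grip": 0}, {"xyz": [0, 0, 0], "roll": 0, "grip": 0}, {"xyz": [0, 0, 0], "roll": 0, "grip": 0}])

```text
time_s: 5.57
position: [0.4382, -0.0879, 0.0076]
tcp_rot: [[-1.0, -0.0, 0.0], [-0.0, 1.0, 0.0], [-0.0, 0.0, -1.0]]
force: [0.5, 0.9, 1.4]
opening: 0.532
grasp_force: 30.0
```

Call:
move_arm(increments=[{"xyz": [0, 0, -10], "roll": 0, "grip": 0}, {"xyz": [0, 0, -25], "roll": 0, "grip": 0}, {"xyz": [0, 0, -35], "roll": 0, "grip": 0}, {"xyz": [0, 0, -30], "roll": 0, "grip": 0}, {"xyz": [0, 0, -20], "roll": 0, "grip": 0}])

```text
time_s: 5.98
position: [0.4387, -0.0883, 0.1298]
tcp_rot: [[-1.0, -0.0, 0.002], [-0.0, 1.0, -0.001], [-0.002, -0.001, -1.0]]
force: [0.6, -0.3, -0.2]
opening: 0.535
grasp_force: 30.0
```

Call:
move_arm(increments=[{"xyz": [-10, 10, 0], "roll": 0, "grip": 0}, {"xyz": [-20, 20, 0], "roll": 0, "grip": 0}, {"xyz": [-25, 25, 0], "roll": 0, "grip": 0}, {"xyz": [-28, 27, 0], "roll": 0, "grip": 0}, {"xyz": [-28, 27, 0], "roll": 0, "grip": 0}])

```text
time_s: 6.4
position: [0.5496, 0.0221, 0.1275]
tcp_rot: [[-1.0, 0.001, -0.001], [0.001, 1.0, -0.0], [0.001, -0.0, -1.0]]
force: [0.2, -1.2, -1.3]
opening: 0.534
grasp_force: 30.0
```

Call:
move_arm(increments=[{"xyz": [-28, 27, 0], "roll": 0, "grip": 0}, {"xyz": [-28, 27, 0], "roll": 0, "grip": 0}, {"xyz": [-20, 20, 0], "roll": 0, "grip": 0}, {"xyz": [-16, 15, 0], "roll": 0, "grip": 0}, {"xyz": [0, 0, 0], "roll": 0, "grip": 0}])

```text
time_s: 6.82
position: [0.6444, 0.1134, 0.1271]
tcp_rot: [[-1.0, -0.003, 0.004], [-0.003, 1.0, 0.001], [-0.004, 0.001, -1.0]]
force: [1.4, -0.6, -1.3]
opening: 0.532
grasp_force: 30.0
```

Call:
move_arm(increments=[{"xyz": [0, 0, 15], "roll": 0, "grip": 0}, {"xyz": [0, 0, 15], "roll": 0, "grip": 0}, {"xyz": [0, 0, 0], "roll": 0, "grip": 0}, {"xyz": [0, 0, 0], "roll": 0, "grip": 0}])

```text
time_s: 7.15
position: [0.6393, 0.1096, 0.0963]
tcp_rot: [[-1.0, 0.0, -0.004], [0.0, 1.0, -0.0], [0.004, -0.0, -1.0]]
force: [0.0, -0.1, -0.5]
opening: 0.536
grasp_force: 30.0
```

Run:
```python
from h import *
s=bot.read_state();print(s["position"],s["time_s"])
im,d=bot.capture("top")
x,y=proj("top",[.641,.11,.06]).astype(int); a=im[y-60:y+60,x-75:x+75]
im2,d=bot.capture("side")
x,y=proj("side",[.641,.11,.06]).astype(int); b=im2[y-60:y+60,x-75:x+75]
cv2.imwrite("pics/c3.png",cv2.resize(np.hstack([a,b]),None,fx=2.6,fy=2.6,interpolation=cv2.INTER_CUBIC)[:,:,::-1])
```

```text
[0.63932139 0.10961722 0.09629061] 7.15
```

View pics/c3.png

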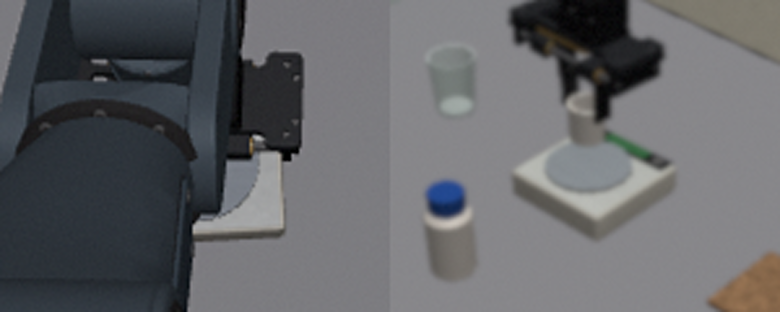

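The crucible (585,118 in the right half) hangs over the pan disc (590,165). Lowering it.

Call:
move_arm(increments=[{"xyz": [-1, 0, 12], "roll": 0, "grip": 0}, {"xyz": [0, 0, 11], "roll": 0, "grip": 0}, {"xyz": [0, 0, 8], "roll": 0, "grip": 0}, {"xyz": [0, 0, 4], "roll": 0, "grip": 0}, {"xyz": [0, 0, 0], "roll": 0, "grip": 0}])

```text
time_s: 7.67
position: [0.6407, 0.11, 0.0607]
tcp_rot: [[-1.0, -0.0, -0.004], [-0.0, 1.0, -0.0], [0.004, -0.0, -1.0]]
force: [0.5, -0.7, -1.5]
opening: 0.537
grasp_force: 30.0
```

Call:
move_arm(increments=[{"xyz": [0, 0, 1], "roll": 0, "grip": 0}, {"xyz": [0, 0, 0.5], "roll": 0, "grip": 0}, {"xyz": [0, 0, 0], "roll": 0, "grip": 0}])

```text
time_s: 7.92
position: [0.6425, 0.11, 0.0613]
tcp_rot: [[-1.0, -0.0, 0.001], [-0.0, 1.0, -0.0], [-0.001, -0.0, -1.0]]
force: [-0.7, 0.6, -1.2]
opening: 0.532
grasp_force: 30.0
```

Call:
move_arm(increments=[{"xyz": [0, 0, 0.7], "roll": 0, "grip": 0}, {"xyz": [0, 0, 0.7], "roll": 0, "grip": 0}, {"xyz": [0, 0, 0], "roll": 0, "grip": 0}])

```text
time_s: 8.17
position: [0.6422, 0.11, 0.0598]
tcp_rot: [[-1.0, -0.0, 0.0], [-0.0, 1.0, -0.0], [-0.0, -0.0, -1.0]]
force: [-0.6, 0.4, -1.4]
opening: 0.532
grasp_force: 30.0
```

Call:
move_arm(increments=[{"xyz": [0, 0, 0], "roll": 0, "grip": 0}, {"xyz": [0, 0, 0], "roll": 0, "grip": 0}])

```text
time_s: 8.33
position: [0.6422, 0.11, 0.0598]
tcp_rot: [[-1.0, -0.0, 0.0], [-0.0, 1.0, 0.0], [-0.0, 0.0, -1.0]]
force: [-0.3, -0.4, -0.5]
opening: 0.535
grasp_force: 30.0
```

Call:
move_arm(increments=[{"xyz": [0, 0, 0.7], "roll": 0, "grip": 0}, {"xyz": [0, 0, 0.7], "roll": 0, "grip": 0}, {"xyz": [0, 0, 0], "roll": 0, "grip": 0}, {"xyz": [0, 0, 0], "roll": 0, "grip": 0}])

```text
time_s: 8.67
position: [0.6421, 0.11, 0.0581]
tcp_rot: [[-1.0, -0.0, -0.0], [-0.0, 1.0, 0.0], [0.0, 0.0, -1.0]]
force: [0.0, 0.2, -1.2]
opening: 0.535
grasp_force: 30.0
```

Call:
move_arm(increments=[{"xyz": [0, 0, 0.5], "roll": 0, "grip": 0}, {"xyz": [0, 0, 0], "roll": 0, "grip": 0}, {"xyz": [0, 0, 0], "roll": 0, "grip": 0}])

```text
time_s: 8.92
position: [0.6422, 0.11, 0.0577]
tcp_rot: [[-1.0, -0.0, 0.0], [-0.0, 1.0, -0.0], [-0.0, -0.0, -1.0]]
force: [-0.1, 0.1, -0.2]
opening: 0.534
grasp_force: 30.0
```

Call:
move_arm(increments=[{"xyz": [0, 0, 0.5], "roll": 0, "grip": 0}, {"xyz": [0, 0, 0], "roll": 0, "grip": 0}, {"xyz": [0, 0, 0], "roll": 0, "grip": 0}])

```text
time_s: 9.17
position: [0.6423, 0.11, 0.0576]
tcp_rot: [[-1.0, -0.0, 0.0], [-0.0, 1.0, -0.0], [-0.0, -0.0, -1.0]]
force: [-0.5, 0.1, 2.1]
opening: 0.532
grasp_force: 30.0
```

Call:
move_arm(increments=[{"xyz": [0, 0, 0], "roll": 0, "grip": 0}])

```text
time_s: 9.25
position: [0.6423, 0.11, 0.0576]
tcp_rot: [[-1.0, -0.0, 0.0], [-0.0, 1.0, -0.0], [-0.0, -0.0, -1.0]]
force: [-0.9, 0.3, 3.0]
opening: 0.532
grasp_force: 30.0
```

Contact confirmed (force up to +3 N). Releasing, rising, and heading for the lid.

Call:
move_arm(increments=[{"xyz": [0, 0, 0], "roll": 0, "grip": 58}, {"xyz": [0, 0, 0], "roll": 0, "grip": 65}, {"xyz": [0, 0, 0], "roll": 0, "grip": 75}, {"xyz": [0, 0, 0], "roll": 0, "grip": 85}, {"xyz": [0, 0, 0], "roll": 0, "grip": 85}])

```text
time_s: 9.67
position: [0.642, 0.11, 0.057]
tcp_rot: [[-1.0, -0.0, -0.0], [-0.0, 1.0, 0.0], [0.0, 0.0, -1.0]]
force: [0.4, 0.3, 0.1]
opening: 0.785
grasp_force: 0.0
```

Call:
move_arm(increments=[{"xyz": [0, 0, 0], "roll": 0, "grip": 85}, {"xyz": [0, 0, -10], "roll": 0, "grip": 85}, {"xyz": [0, 0, -25], "roll": 0, "grip": 85}, {"xyz": [0, 0, -35], "roll": 0, "grip": 85}, {"xyz": [0, 0, -30], "roll": 0, "grip": 85}])

```text
time_s: 10.08
position: [0.642, 0.11, 0.1589]
tcp_rot: [[-1.0, -0.0, -0.0], [-0.0, 1.0, 0.0], [0.0, 0.0, -1.0]]
force: [0.3, 0.6, -0.1]
opening: 0.852
grasp_force: 0.0
```

Call:
move_arm(increments=[{"xyz": [10, -19, 0], "roll": 0, "grip": 70}, {"xyz": [20, -39, 0], "roll": 0, "grip": 70}, {"xyz": [20, -39, 0], "roll": 0, "grip": 70}, {"xyz": [20, -39, 0], "roll": 0, "grip": 70}, {"xyz": [20, -39, 0], "roll": 0, "grip": 70}])

```text
time_s: 10.5
position: [0.5554, -0.0585, 0.1583]
tcp_rot: [[-1.0, -0.001, 0.001], [-0.001, 1.0, -0.001], [-0.001, -0.001, -1.0]]
force: [0.1, -0.5, 0.6]
opening: 0.711
grasp_force: 0.0
```

Call:
move_arm(increments=[{"xyz": [20, -39, 0], "roll": 0, "grip": 70}, {"xyz": [20, -39, 0], "roll": 0, "grip": 70}, {"xyz": [20, -39, 0], "roll": 0, "grip": 70}, {"xyz": [20, -39, 0], "roll": 0, "grip": 70}, {"xyz": [20, -39, 0], "roll": 0, "grip": 70}])

```text
time_s: 10.92
position: [0.4602, -0.2444, 0.1582]
tcp_rot: [[-1.0, -0.0, 0.001], [-0.0, 1.0, -0.001], [-0.001, -0.001, -1.0]]
force: [0.5, -1.0, 0.0]
opening: 0.696
grasp_force: 0.0
```

Call:
move_arm(increments=[{"xyz": [20, -39, 0], "roll": 0, "grip": 70}, {"xyz": [15, -26, 0], "roll": 0, "grip": 70}, {"xyz": [4, -9, 0], "roll": 0, "grip": 70}, {"xyz": [0, 0, 0], "roll": 0, "grip": 70}, {"xyz": [0, 0, 0], "roll": 0, "grip": 70}])

```text
time_s: 11.33
position: [0.4232, -0.3144, 0.1576]
tcp_rot: [[-1.0, 0.001, 0.0], [0.001, 1.0, 0.001], [-0.0, 0.001, -1.0]]
force: [-0.3, 0.1, -0.5]
opening: 0.7
grasp_force: 0.0
```

Run:
```python
from h import *
s=bot.read_state();print(s["position"],s["time_s"],s["tcp_rot"].round(3) if hasattr(s["tcp_rot"],"round") else s["tcp_rot"])
im,d=bot.capture("side"); W=cloud("side",d)
m=(np.hypot(W[...,0]-.641,W[...,1]-.11)<.05)&(W[...,2]>.093)
print("crucible rim",np.median(W[m][:,2]),plane("side",biggest(m),.1).mean(0),W[m].mean(0))
x,y=proj("side",[.641,.11,.06]).astype(int); b=im[y-60:y+60,x-75:x+75]
x,y=proj("side",[.413,-.334,.06]).astype(int); a=im[y-60:y+60,x-75:x+75]
cv2.imwrite("pics/c4.png",cv2.resize(np.hstack([a,b]),None,fx=2.6,fy=2.6,interpolation=cv2.INTER_CUBIC)[:,:,::-1])
im,d=bot.capture("top"); W=cloud("top",d)
m=(np.hypot(W[...,0]-.641,W[...,1]-.11)<.05)&(W[...,2]>.093)
c=plane("top",biggest(m),.1);print("crucible rim top",np.median(W[m][:,2]),cv2.minEnclosingCircle((c*1000).astype(np.float32)),W[m].mean(0))
I=im.astype(int)
```

```text
[ 0.42317065 -0.31439162  0.15759091] 11.3333 [[-1.     0.001  0.   ]
 [ 0.001  1.     0.001]
 [-0.     0.001 -1.   ]]
crucible rim 0.09859301368883008 [0.638147   0.10667533] [0.64021147 0.10940677 0.09810918]
crucible rim top 0.09920926625442457 ((642.8995361328125, 111.03038024902344), 24.037506103515625) [0.64425167 0.11212782 0.09901729]
```

View pics/c4.png

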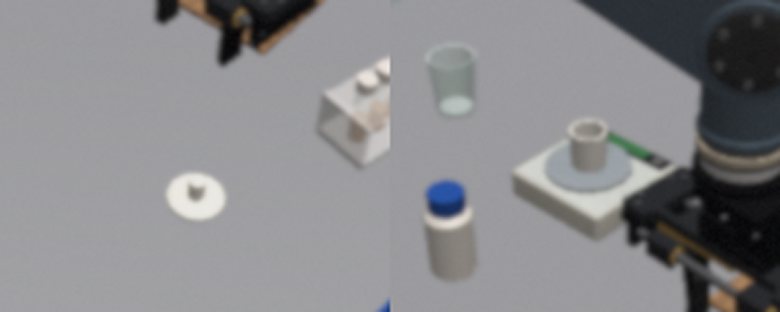

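The crucible stands centred on the pan (rim at (588,128) in the right half; top fit within 1 mm of the pan centre). The lid is clear at (195,195) in the left half.

Call:
move_arm(increments=[{"xyz": [10, -20, 10], "roll": 0, "grip": 70}, {"xyz": [0, 0, 35], "roll": 0, "grip": 70}, {"xyz": [0, 0, 35], "roll": 0, "grip": 70}, {"xyz": [0, 0, 25], "roll": 0, "grip": 60}, {"xyz": [0, 0, 10], "roll": 0, "grip": 50}])

```text
time_s: 11.85
position: [0.4123, -0.331, 0.0392]
tcp_rot: [[-1.0, -0.003, -0.004], [-0.003, 1.0, 0.005], [0.004, 0.005, -1.0]]
force: [-0.2, 0.4, -0.9]
opening: 0.618
grasp_force: 0.0
```

Call:
move_arm(increments=[{"xyz": [0, 0, 0], "roll": 0, "grip": 45}, {"xyz": [0, 0, 0], "roll": 0, "grip": 45}, {"xyz": [0, 0, 0], "roll": 0, "grip": 45}])

```text
time_s: 12.1
position: [0.4144, -0.3352, 0.0437]
tcp_rot: [[-1.0, -0.002, 0.002], [-0.002, 1.0, -0.002], [-0.002, -0.002, -1.0]]
force: [0.3, -0.3, 0.2]
opening: 0.465
grasp_force: 0.0
```

Run:
```python
from h import *
s=bot.read_state();print(s["position"],s["time_s"])
im,d=bot.capture("side")
x,y=proj("side",[.413,-.334,.03]).astype(int); a=im[y-40:y+40,x-50:x+50]
cv2.imwrite("pics/c5.png",cv2.resize(a,None,fx=6,fy=6,interpolation=cv2.INTER_CUBIC)[:,:,::-1])
```

```text
[ 0.41443337 -0.33517509  0.04365757] 12.1
```

View pics/c5.png

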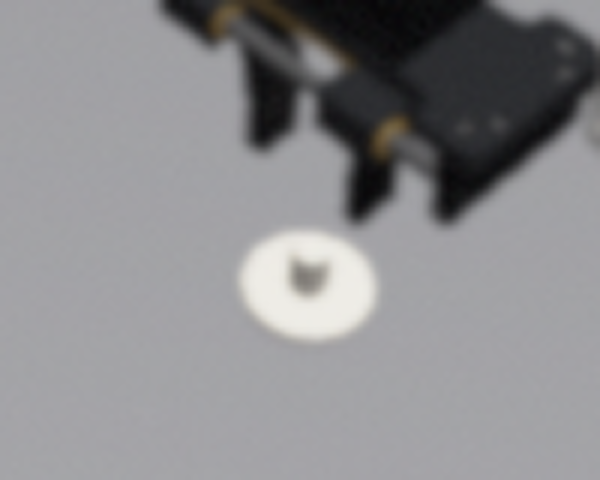

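Run:
```python
from h import *
x,y=proj("side",[.413,-.334,.03]).astype(int); o=np.array([x-50,y-40])
for p in([.4144,-.3352,.0437],[.4144,-.3152,.0437],[.4144,-.3552,.0437],[.413,-.3345,.03],[.413,-.3345,.008],[.4144,-.3152,.03]):
    print(p,((proj("side",p)-o+.5)*6).round())
```

```text
[0.4144, -0.3352, 0.0437] [314. 226.]
[0.4144, -0.3152, 0.0437] [277. 197.]
[0.4144, -0.3552, 0.0437] [352. 255.]
[0.413, -0.3345, 0.03] [308. 250.]
[0.413, -0.3345, 0.008] [305. 285.]
[0.4144, -0.3152, 0.03] [275. 220.]
```

The fingertips show at (262,145) and (357,218), higher than projected. I check with the depth picture before going lower.

Run:
```python
from h import *
im,d=bot.capture("side"); W=cloud("side",d)
m=(d>0)&(abs(W[...,0]-.414)<.06)&(abs(W[...,1]+.335)<.08)&(W[...,2]>.036)&(W[...,2]<.12)
p=W[m]; 
for lo in np.arange(.035,.12,.01):
    q=p[(p[:,2]>=lo)&(p[:,2]<lo+.01)]
    if len(q): print(round(lo,3),len(q),q.min(0).round(3),q.max(0).round(3))
x,y=proj("side",[.413,-.334,.03]).astype(int); o=np.array([x-50,y-40])
for u,v in((262,135),(357,210),(370,205),(445,215),(308,285)):
    c,r=(np.array([u,v])/6-.5+o).round().astype(int); print((u,v),W[r,c].round(3),im[r,c])
r0,c0=o[1],o[0]
g=im[r0:r0+80,c0:c0+100]; cv2.imwrite("pics/c6.png",cv2.resize(np.clip((g.astype(float)/255)**.45*255,0,255).astype(np.uint8),None,fx=6,fy=6)[:,:,::-1])
```

```text
0.065 2 [ 0.406 -0.314  0.074] [ 0.408 -0.309  0.074]
0.075 44 [ 0.401 -0.365  0.075] [ 0.425 -0.307  0.085]
0.085 55 [ 0.403 -0.366  0.085] [ 0.425 -0.306  0.095]
0.095 44 [ 0.402 -0.366  0.095] [ 0.424 -0.307  0.105]
0.105 34 [ 0.4   -0.368  0.106] [ 0.415 -0.302  0.115]
0.115 11 [ 0.403 -0.315  0.116] [ 0.411 -0.303  0.12 ]
(262, 135) [ 0.405 -0.313  0.085] [26 25 26]
(357, 210) [ 0.404 -0.364  0.084] [39 39 41]
(370, 205) [ 0.408 -0.366  0.086] [39 40 42]
(445, 215) [ 0.379 -0.421  0.154] [33 32 33]
(308, 285) [ 0.408 -0.341  0.018] [139 135 129]
```

View pics/c6.png

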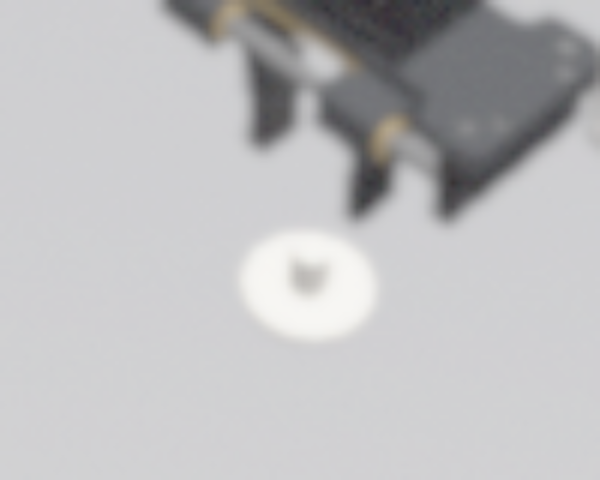

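The depth image puts the visible fingertips at z≈0.074, 30 mm above the reported TCP of 0.044. Their x and y agree. I descend to a reported 0.012 and look again.

Call:
move_arm(increments=[{"xyz": [0, 0, 10], "roll": 0, "grip": 45}, {"xyz": [0, 0, 10], "roll": 0, "grip": 45}, {"xyz": [0, 0, 8], "roll": 0, "grip": 45}, {"xyz": [0, 0, 3], "roll": 0, "grip": 45}, {"xyz": [0, 0, 0], "roll": 0, "grip": 45}])

```text
time_s: 12.62
position: [0.4123, -0.334, 0.0099]
tcp_rot: [[-1.0, 0.0, -0.002], [0.0, 1.0, 0.002], [0.002, 0.002, -1.0]]
force: [0.1, 0.4, 0.5]
opening: 0.446
grasp_force: 0.0
```

Call:
move_arm(increments=[{"xyz": [0, 0, 0], "roll": 0, "grip": 45}, {"xyz": [0, 0, 0], "roll": 0, "grip": 45}])

```text
time_s: 12.78
position: [0.4131, -0.3349, 0.0112]
tcp_rot: [[-1.0, -0.0, 0.0], [-0.0, 1.0, -0.0], [-0.0, -0.0, -1.0]]
force: [0.9, 0.7, -0.2]
opening: 0.454
grasp_force: 0.0
```

Run:
```python
from h import *
s=bot.read_state();print(s["position"],s["time_s"])
im,d=bot.capture("side"); W=cloud("side",d)
m=(d>0)&(abs(W[...,0]-.414)<.04)&(abs(W[...,1]+.335)<.06)&(im.sum(2)<200)&(W[...,2]<.1)
p=W[m]; print(np.sort(p[:,2])[:8].round(3),p.min(0).round(3),p.max(0).round(3))
x,y=proj("side",[.413,-.334,.03]).astype(int); a=im[y-40:y+40,x-50:x+50]
cv2.imwrite("pics/c7.png",cv2.resize(a,None,fx=6,fy=6,interpolation=cv2.INTER_CUBIC)[:,:,::-1])
```

```text
[ 0.41312841 -0.3349203   0.0111783 ] 12.7833
[0.046 0.048 0.048 0.048 0.048 0.048 0.05  0.05 ] [ 0.4   -0.366  0.046] [ 0.423 -0.304  0.1  ]
```

View pics/c7.png

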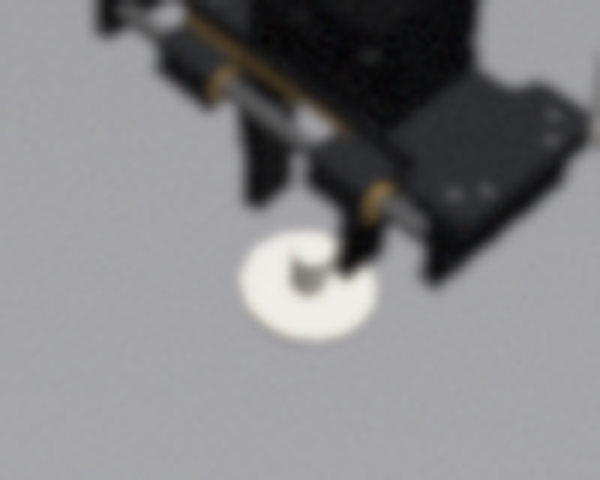

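The visible fingertips are at z≈0.045, with tips at (258,200) and (350,270). Closing is harmless and will show whether the pads reach the knob.

Call:
move_arm(increments=[{"xyz": [0, 0, 0], "roll": 0, "grip": 30}, {"xyz": [0, 0, 0], "roll": 0, "grip": 20}, {"xyz": [0, 0, 0], "roll": 0, "grip": 10}, {"xyz": [0, 0, 0], "roll": 0, "grip": 10}, {"xyz": [0, 0, 0], "roll": 0, "grip": 10}])

```text
time_s: 13.25
position: [0.4131, -0.3348, 0.0114]
tcp_rot: [[-1.0, -0.0, 0.0], [-0.0, 1.0, -0.0], [-0.0, -0.0, -1.0]]
force: [-0.5, -0.4, -0.0]
opening: 0.165
grasp_force: 0.0
```

Call:
move_arm(increments=[{"xyz": [0, 0, 0], "roll": 0, "grip": 10}, {"xyz": [0, 0, 0], "roll": 0, "grip": 10}])

```text
time_s: 13.42
position: [0.4131, -0.3348, 0.0113]
tcp_rot: [[-1.0, -0.0, 0.0], [-0.0, 1.0, -0.0], [-0.0, -0.0, -1.0]]
force: [0.7, -0.9, 0.3]
opening: 0.112
grasp_force: 0.0
```

It closed past the knob, so the reported TCP reads about 31 mm too low. From now on I use true tip z = reported z + 0.031. I reopen and go lower, watching the force.

Call:
move_arm(increments=[{"xyz": [0, 0, 0], "roll": 0, "grip": 45}, {"xyz": [0, 0, 0], "roll": 0, "grip": 45}, {"xyz": [0, 0, 0], "roll": 0, "grip": 45}, {"xyz": [0, 0, 0], "roll": 0, "grip": 45}, {"xyz": [0, 0, 0], "roll": 0, "grip": 45}])

```text
time_s: 13.83
position: [0.4131, -0.3348, 0.0112]
tcp_rot: [[-1.0, -0.0, -0.0], [-0.0, 1.0, 0.0], [0.0, 0.0, -1.0]]
force: [0.1, -0.0, -0.8]
opening: 0.399
grasp_force: 0.0
```

Call:
move_arm(increments=[{"xyz": [0, 0, 8], "roll": 0, "grip": 45}, {"xyz": [0, 0, 8], "roll": 0, "grip": 45}, {"xyz": [0, 0, 5], "roll": 0, "grip": 45}, {"xyz": [0, 0, 3], "roll": 0, "grip": 45}, {"xyz": [0, 0, 0], "roll": 0, "grip": 45}])

```text
time_s: 14.25
position: [0.4125, -0.3341, -0.0139]
tcp_rot: [[-1.0, -0.0, -0.001], [-0.0, 1.0, 0.002], [0.001, 0.002, -1.0]]
force: [-0.4, 0.3, -0.8]
opening: 0.452
grasp_force: 0.0
```

Call:
move_arm(increments=[{"xyz": [0, 0, 2], "roll": 0, "grip": 45}, {"xyz": [0, 0, 0], "roll": 0, "grip": 45}, {"xyz": [0, 0, 0], "roll": 0, "grip": 45}])

```text
time_s: 14.5
position: [0.4132, -0.3349, -0.0147]
tcp_rot: [[-1.0, -0.0, 0.0], [-0.0, 1.0, -0.0], [-0.0, -0.0, -1.0]]
force: [0.1, -0.3, 0.6]
opening: 0.449
grasp_force: 0.0
```

Run:
```python
from h import *
s=bot.read_state();print(s["position"],s["time_s"],s["force"])
im,d=bot.capture("side"); W=cloud("side",d)
m=(d>0)&(abs(W[...,0]-.414)<.04)&(abs(W[...,1]+.335)<.06)&(im.sum(2)<200)&(W[...,2]<.1)
p=W[m]; print(np.sort(p[:,2])[:8].round(3),p.min(0).round(3),p.max(0).round(3))
x,y=proj("side",[.413,-.334,.03]).astype(int); a=im[y-40:y+40,x-50:x+50]
cv2.imwrite("pics/c8.png",cv2.resize(a,None,fx=6,fy=6,interpolation=cv2.INTER_CUBIC)[:,:,::-1])
```

```text
[ 0.41316326 -0.33485308 -0.01474075] 14.5 [ 0.10780158 -0.27053134  0.59977194]
[0.023 0.023 0.024 0.024 0.024 0.025 0.026 0.026] [ 0.375 -0.393  0.023] [ 0.423 -0.29   0.1  ]
```

View pics/c8.png

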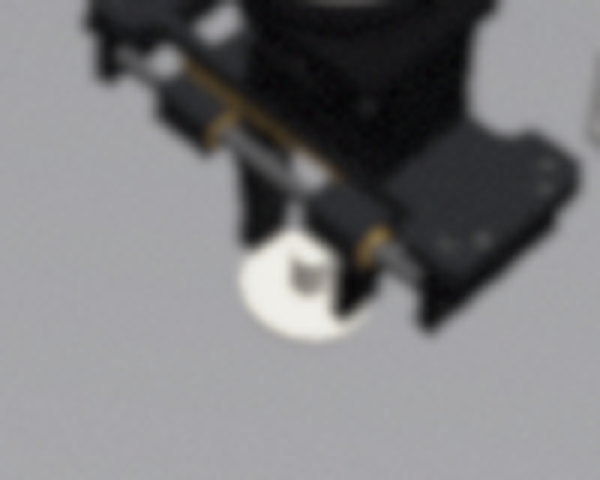

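The fingers now straddle the knob (knob (308,275), tips (250,245) and (345,315)). A few mm lower, then grip.

Call:
move_arm(increments=[{"xyz": [0, 0, 2], "roll": 0, "grip": 45}, {"xyz": [0, 0, 1], "roll": 0, "grip": 45}, {"xyz": [0, 0, 0], "roll": 0, "grip": 45}, {"xyz": [0, 0, 0], "roll": 0, "grip": 45}])

```text
time_s: 14.88
position: [0.4131, -0.3347, -0.0178]
tcp_rot: [[-1.0, -0.0, -0.0], [-0.0, 1.0, 0.0], [0.0, 0.0, -1.0]]
force: [0.1, -0.1, -0.4]
opening: 0.449
grasp_force: 0.0
```

Call:
move_arm(increments=[{"xyz": [0, 0, 0], "roll": 0, "grip": 25}, {"xyz": [0, 0, 0], "roll": 0, "grip": 20}, {"xyz": [0, 0, 0], "roll": 0, "grip": 10}, {"xyz": [0, 0, 0], "roll": 0, "grip": 5}, {"xyz": [0, 0, 0], "roll": 0, "grip": 0}])

```text
time_s: 15.3
position: [0.4131, -0.3348, -0.0177]
tcp_rot: [[-1.0, -0.0, 0.0], [-0.0, 1.0, -0.0], [-0.0, -0.0, -1.0]]
force: [0.6, -0.3, -0.2]
opening: 0.174
grasp_force: 30.0
```

Call:
move_arm(increments=[{"xyz": [0, 0, 0], "roll": 0, "grip": 0}, {"xyz": [0, 0, 0], "roll": 0, "grip": 0}, {"xyz": [0, 0, 0], "roll": 0, "grip": 0}])

```text
time_s: 15.55
position: [0.4131, -0.3348, -0.0177]
tcp_rot: [[-1.0, -0.0, 0.0], [-0.0, 1.0, -0.0], [-0.0, -0.0, -1.0]]
force: [0.3, 0.6, 0.5]
opening: 0.174
grasp_force: 30.0
```

Lid gripped (15 mm across the knob). Lifting and carrying it to the pan.

Call:
move_arm(increments=[{"xyz": [0, 0, -10], "roll": 0, "grip": 0}, {"xyz": [0, 0, -30], "roll": 0, "grip": 0}, {"xyz": [0, 0, -40], "roll": 0, "grip": 0}, {"xyz": [0, 0, -40], "roll": 0, "grip": 0}, {"xyz": [0, 0, -30], "roll": 0, "grip": 0}])

```text
time_s: 15.97
position: [0.4135, -0.3352, 0.1357]
tcp_rot: [[-1.0, -0.0, 0.002], [-0.0, 1.0, -0.002], [-0.002, -0.002, -1.0]]
force: [0.8, -0.8, -0.4]
opening: 0.17
grasp_force: 30.0
```

Call:
move_arm(increments=[{"xyz": [-9, 18, 0], "roll": 0, "grip": 0}, {"xyz": [-16, 32, 0], "roll": 0, "grip": 0}, {"xyz": [-18, 35, 0], "roll": 0, "grip": 0}, {"xyz": [-18, 35, 0], "roll": 0, "grip": 0}, {"xyz": [-18, 35, 0], "roll": 0, "grip": 0}])

```text
time_s: 16.38
position: [0.4924, -0.1783, 0.1332]
tcp_rot: [[-1.0, 0.001, 0.001], [0.001, 1.0, -0.0], [-0.001, -0.0, -1.0]]
force: [0.3, -0.4, 0.5]
opening: 0.17
grasp_force: 30.0
```

Call:
move_arm(increments=[{"xyz": [-18, 35, 0], "roll": 0, "grip": 0}, {"xyz": [-18, 35, 0], "roll": 0, "grip": 0}, {"xyz": [-18, 35, 0], "roll": 0, "grip": 0}, {"xyz": [-18, 35, 0], "roll": 0, "grip": 0}, {"xyz": [-18, 35, 0], "roll": 0, "grip": 0}])

```text
time_s: 16.8
position: [0.5823, -0.0027, 0.133]
tcp_rot: [[-1.0, -0.0, 0.0], [-0.0, 1.0, -0.0], [-0.0, -0.0, -1.0]]
force: [0.8, -0.4, -0.1]
opening: 0.172
grasp_force: 30.0
```

Call:
move_arm(increments=[{"xyz": [-18, 35, 0], "roll": 0, "grip": 0}, {"xyz": [-18, 35, 0], "roll": 0, "grip": 0}, {"xyz": [-15, 30, 0], "roll": 0, "grip": 0}, {"xyz": [-9, 15, 0], "roll": 0, "grip": 0}, {"xyz": [0, 0, 0], "roll": 0, "grip": 0}])

```text
time_s: 17.22
position: [0.6436, 0.1144, 0.1329]
tcp_rot: [[-1.0, -0.005, 0.003], [-0.005, 1.0, 0.001], [-0.003, 0.001, -1.0]]
force: [-0.6, 0.1, -0.8]
opening: 0.176
grasp_force: 30.0
```

Call:
move_arm(increments=[{"xyz": [0, 0, 0], "roll": 0, "grip": 0}, {"xyz": [0, 0, 0], "roll": 0, "grip": 0}, {"xyz": [0, 0, 0], "roll": 0, "grip": 0}])

```text
time_s: 17.47
position: [0.6411, 0.109, 0.1324]
tcp_rot: [[-1.0, 0.001, -0.001], [0.001, 1.0, -0.0], [0.001, -0.0, -1.0]]
force: [-0.4, 0.2, -0.9]
opening: 0.171
grasp_force: 30.0
```

Call:
move_arm(increments=[{"xyz": [-1, 1, 10], "roll": 0, "grip": 0}, {"xyz": [0, 0, 15], "roll": 0, "grip": 0}, {"xyz": [0, 0, 10], "roll": 0, "grip": 0}, {"xyz": [0, 0, 5], "roll": 0, "grip": 0}, {"xyz": [0, 0, 0], "roll": 0, "grip": 0}])

```text
time_s: 17.88
position: [0.6415, 0.1106, 0.0902]
tcp_rot: [[-1.0, 0.001, -0.004], [0.001, 1.0, -0.0], [0.004, -0.0, -1.0]]
force: [-0.1, 0.1, -0.9]
opening: 0.171
grasp_force: 30.0
```

Call:
move_arm(increments=[{"xyz": [0, 0, 0], "roll": 0, "grip": 0}, {"xyz": [0, 0, 0], "roll": 0, "grip": 0}, {"xyz": [0, 0, 0], "roll": 0, "grip": 0}])

```text
time_s: 18.13
position: [0.6436, 0.1112, 0.093]
tcp_rot: [[-1.0, -0.0, 0.001], [-0.0, 1.0, -0.0], [-0.001, -0.0, -1.0]]
force: [0.3, 0.3, -0.1]
opening: 0.171
grasp_force: 30.0
```

Run:
```python
from h import *
s=bot.read_state();print(s["position"],s["time_s"],s["force"])
im,d=bot.capture("side")
x,y=proj("side",[.641,.11,.1]).astype(int); a=im[y-35:y+35,x-45:x+45]
o=np.array([x-45,y-35])
for p in ([.642,.11,.1],[.642,.11,.05]): print(((proj("side",p)-o+.5)*8).round())
cv2.imwrite("pics/c9.png",cv2.resize(a,None,fx=8,fy=8,interpolation=cv2.INTER_CUBIC)[:,:,::-1])
```

```text
[0.64364787 0.11123244 0.09296602] 18.1333 [ 0.25054976  0.25068079 -0.12376753]
[368. 291.]
[370. 395.]
```

View pics/c9.png

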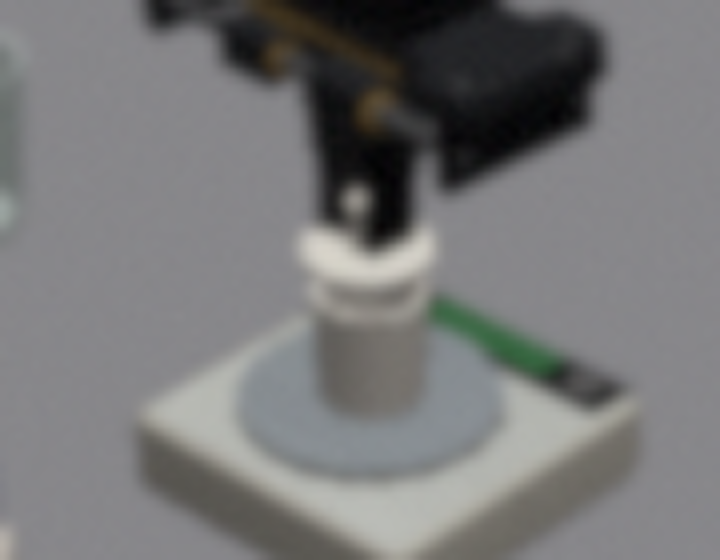

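The lid (centre column ≈369) hangs square over the crucible rim (centre ≈370), gap about 12 mm. I trim and lower.

Call:
move_arm(increments=[{"xyz": [1.5, -1.2, 3], "roll": 0, "grip": 0}, {"xyz": [0, 0, 3], "roll": 0, "grip": 0}, {"xyz": [0, 0, 0], "roll": 0, "grip": 0}, {"xyz": [0, 0, 0], "roll": 0, "grip": 0}, {"xyz": [0, 0, 0], "roll": 0, "grip": 0}])

```text
time_s: 18.6
position: [0.6415, 0.1101, 0.0862]
tcp_rot: [[-1.0, -0.0, -0.0], [-0.0, 1.0, -0.0], [0.0, -0.0, -1.0]]
force: [0.0, 0.4, -0.2]
opening: 0.175
grasp_force: 30.0
```

Call:
move_arm(increments=[{"xyz": [0, 0, 1.5], "roll": 0, "grip": 0}, {"xyz": [0, 0, 1.5], "roll": 0, "grip": 0}, {"xyz": [0, 0, 0], "roll": 0, "grip": 0}, {"xyz": [0, 0, 0], "roll": 0, "grip": 0}, {"xyz": [0, 0, 0], "roll": 0, "grip": 0}])

```text
time_s: 19.02
position: [0.6415, 0.1101, 0.0832]
tcp_rot: [[-1.0, -0.0, -0.0], [-0.0, 1.0, -0.0], [0.0, -0.0, -1.0]]
force: [-0.3, -0.4, -0.2]
opening: 0.172
grasp_force: 30.0
```

Call:
move_arm(increments=[{"xyz": [-0.5, 0, 1], "roll": 0, "grip": 0}, {"xyz": [0, 0, 1], "roll": 0, "grip": 0}, {"xyz": [0, 0, 0], "roll": 0, "grip": 0}, {"xyz": [0, 0, 0], "roll": 0, "grip": 0}])

```text
time_s: 19.35
position: [0.6419, 0.1101, 0.0811]
tcp_rot: [[-1.0, -0.0, -0.0], [-0.0, 1.0, 0.0], [0.0, 0.0, -1.0]]
force: [-0.1, -0.7, -0.8]
opening: 0.175
grasp_force: 30.0
```

Call:
move_arm(increments=[{"xyz": [0, 0, 1], "roll": 0, "grip": 0}, {"xyz": [0, 0, 1], "roll": 0, "grip": 0}, {"xyz": [0, 0, 0], "roll": 0, "grip": 0}, {"xyz": [0, 0, 0], "roll": 0, "grip": 0}])

```text
time_s: 19.68
position: [0.6419, 0.1101, 0.0791]
tcp_rot: [[-1.0, -0.0, -0.0], [-0.0, 1.0, -0.0], [0.0, -0.0, -1.0]]
force: [-0.1, 0.2, -0.1]
opening: 0.172
grasp_force: 30.0
```

Call:
move_arm(increments=[{"xyz": [0, 0, 0.7], "roll": 0, "grip": 0}, {"xyz": [0, 0, 0], "roll": 0, "grip": 0}, {"xyz": [0, 0, 0], "roll": 0, "grip": 0}])

```text
time_s: 19.93
position: [0.642, 0.11, 0.0785]
tcp_rot: [[-1.0, -0.0, 0.0], [-0.0, 1.0, -0.0], [-0.0, -0.0, -1.0]]
force: [0.4, -0.0, -0.9]
opening: 0.172
grasp_force: 30.0
```

Call:
move_arm(increments=[{"xyz": [0, 0, 0.5], "roll": 0, "grip": 0}, {"xyz": [0, 0, 0], "roll": 0, "grip": 0}, {"xyz": [0, 0, 0], "roll": 0, "grip": 0}, {"xyz": [0, 0, 0], "roll": 0, "grip": 0}])

```text
time_s: 20.27
position: [0.6421, 0.1101, 0.0784]
tcp_rot: [[-1.0, -0.0, 0.0], [-0.0, 1.0, -0.0], [-0.0, -0.0, -1.0]]
force: [-1.4, -1.0, 3.7]
opening: 0.169
grasp_force: 30.0
```

Call:
move_arm(increments=[{"xyz": [0, 0, 0.4], "roll": 0, "grip": 0}, {"xyz": [0, 0, 0], "roll": 0, "grip": 0}, {"xyz": [0, 0, 0], "roll": 0, "grip": 0}])

```text
time_s: 20.52
position: [0.6422, 0.1101, 0.0784]
tcp_rot: [[-1.0, -0.0, 0.0], [-0.0, 1.0, -0.0], [-0.0, -0.0, -1.0]]
force: [-1.4, -0.1, 5.2]
opening: 0.175
grasp_force: 30.0
```

The lid is seated: contact came at exactly the expected height (0.0784). I release and move to the bottle.

Call:
move_arm(increments=[{"xyz": [0, 0, -0.5], "roll": 0, "grip": 22}, {"xyz": [0, 0, 0], "roll": 0, "grip": 30}, {"xyz": [0, 0, 0], "roll": 0, "grip": 45}, {"xyz": [0, 0, 0], "roll": 0, "grip": 45}, {"xyz": [0, 0, 0], "roll": 0, "grip": 45}])

```text
time_s: 20.93
position: [0.6419, 0.1101, 0.0778]
tcp_rot: [[-1.0, -0.0, -0.0], [-0.0, 1.0, 0.0], [0.0, 0.0, -1.0]]
force: [-0.5, 0.7, 0.2]
opening: 0.414
grasp_force: 0.0
```

Call:
move_arm(increments=[{"xyz": [0, 0, -5], "roll": 0, "grip": 45}, {"xyz": [0, 0, -15], "roll": 0, "grip": 45}, {"xyz": [0, 0, -30], "roll": 0, "grip": 45}, {"xyz": [0, 0, -30], "roll": 0, "grip": 100}, {"xyz": [0, 0, -10], "roll": 0, "grip": 100}])

```text
time_s: 21.35
position: [0.6449, 0.1102, 0.1731]
tcp_rot: [[-1.0, -0.0, 0.008], [-0.0, 1.0, 0.0], [-0.008, -0.0, -1.0]]
force: [1.3, 0.8, 0.6]
opening: 0.53
grasp_force: 0.0
```

Call:
move_arm(increments=[{"xyz": [20, 0.5, 0], "roll": 0, "grip": 100}, {"xyz": [35, 0.5, 0], "roll": 0, "grip": 100}, {"xyz": [35, 0.5, 0], "roll": 0, "grip": 100}, {"xyz": [35, 0.5, 0], "roll": 0, "grip": 100}, {"xyz": [35, 0.5, 0], "roll": 0, "grip": 100}])

```text
time_s: 21.77
position: [0.4801, 0.1125, 0.168]
tcp_rot: [[-1.0, -0.0, -0.0], [-0.0, 1.0, 0.0], [0.0, 0.0, -1.0]]
force: [-0.4, -0.1, 0.0]
opening: 0.896
grasp_force: 0.0
```

Call:
move_arm(increments=[{"xyz": [30, 0.5, 0], "roll": 0, "grip": 100}, {"xyz": [15, 0.5, 0], "roll": 0, "grip": 100}, {"xyz": [5.5, 0, 0], "roll": 0, "grip": 100}, {"xyz": [0, 0, 0], "roll": 0, "grip": 100}, {"xyz": [0, 0, 0], "roll": 0, "grip": 100}])

```text
time_s: 22.18
position: [0.4332, 0.1135, 0.1685]
tcp_rot: [[-1.0, -0.0, 0.003], [-0.0, 1.0, -0.0], [-0.003, -0.0, -1.0]]
force: [0.3, -0.2, 0.3]
opening: 0.997
grasp_force: 0.0
```

Run:
```python
from h import *
s=bot.read_state();print(s["position"],s["time_s"])
for n in("side","top"):
    im,d=bot.capture(n); W=cloud(n,d)
    for lo,l in((.0985,"lid"),(.118,"knob")):
        m=(np.hypot(W[...,0]-.642,W[...,1]-.11)<.045)&(W[...,2]>lo)&(W[...,2]<.14)
        if m.sum()>4: print(n,l,m.sum(),W[m].max(0).round(4),W[m].mean(0).round(4),cv2.minEnclosingCircle((plane(n,biggest(m),.104 if l=="lid" else .126)*1000).astype(np.float32)))
im,d=bot.capture("side");W=cloud("side",d)
m=(d>0)&(abs(W[...,0]-.432)<.05)&(abs(W[...,1]-.113)<.07)&(im.sum(2)<200)&(W[...,2]>.13)&(W[...,2]<.3)
p=W[m]; print("fingers",np.sort(p[:,2])[:6].round(3),p.min(0),p.max(0))
im=im[130:330,150:420]
cv2.imwrite("pics/c10.png",cv2.resize(im,None,fx=2.9,fy=2.9,interpolation=cv2.INTER_CUBIC)[:,:,::-1])
```

```text
[0.43323351 0.11345426 0.16853238] 22.1833
side lid 150 [0.668  0.1366 0.1287] [0.6383 0.1065 0.1076] ((644.2966918945312, 114.7658920288086), 35.35900115966797)
side knob 21 [0.6479 0.116  0.1287] [0.6392 0.1083 0.1236] ((636.798828125, 105.56356048583984), 12.152738571166992)
top lid 445 [0.6681 0.1368 0.1299] [0.6415 0.1107 0.1061] ((641.8898315429688, 111.17221069335938), 26.936857223510742)
top knob 47 [0.6496 0.1186 0.1299] [0.6413 0.1107 0.1252] ((641.2318115234375, 110.67239379882812), 8.281688690185547)
fingers [0.201 0.202 0.202 0.203 0.203 0.204] [0.39349931 0.04409732 0.20056992] [0.44471943 0.18286388 0.29986659]
```

View pics/c10.png

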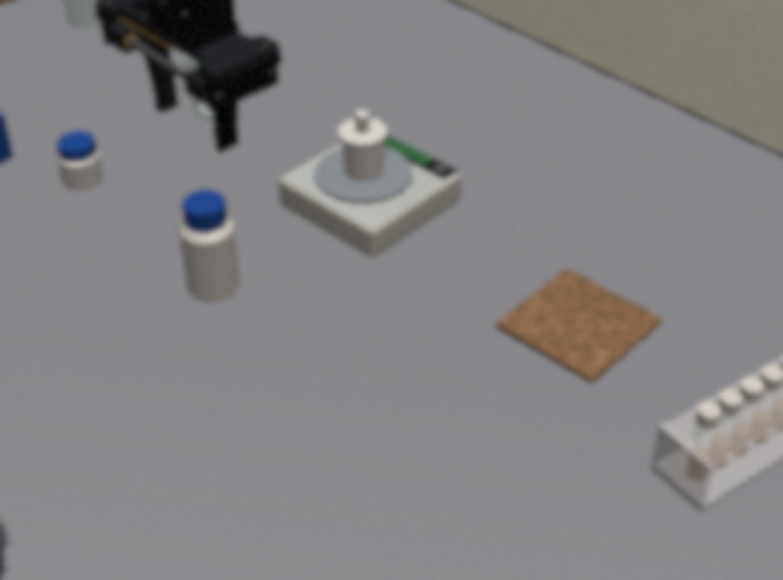

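The lid is seated on the crucible (knob top at (362,115); fitted height 0.126, centred to 1 mm). The open fingers at (163,105) and (225,145) are over the bottle. Descending.

Call:
move_arm(increments=[{"xyz": [1, 0.5, 20], "roll": 0, "grip": 100}, {"xyz": [0, 0, 30], "roll": 0, "grip": 100}, {"xyz": [0, 0, 30], "roll": 0, "grip": 100}, {"xyz": [0, 0, 30], "roll": 0, "grip": 100}, {"xyz": [0, 0, 25], "roll": 0, "grip": 100}])

```text
time_s: 22.75
position: [0.4317, 0.1139, 0.0313]
tcp_rot: [[-1.0, 0.0, 0.001], [0.0, 1.0, -0.0], [-0.001, -0.0, -1.0]]
force: [-0.6, -0.2, -1.0]
opening: 1.002
grasp_force: 0.0
```

Call:
move_arm(increments=[{"xyz": [0, 0, 12], "roll": 0, "grip": 100}, {"xyz": [0, 0, 5], "roll": 0, "grip": 100}, {"xyz": [0, 0, 0], "roll": 0, "grip": 100}, {"xyz": [0, 0, 0], "roll": 0, "grip": 80}, {"xyz": [0, 0, 0], "roll": 0, "grip": 65}])

```text
time_s: 23.17
position: [0.4317, 0.114, 0.0168]
tcp_rot: [[-1.0, -0.0, 0.002], [-0.0, 1.0, -0.0], [-0.002, -0.0, -1.0]]
force: [0.1, 0.1, 0.0]
opening: 0.918
grasp_force: 0.0
```

Call:
move_arm(increments=[{"xyz": [0, 0, 0], "roll": 0, "grip": 50}, {"xyz": [0, 0, 0], "roll": 0, "grip": 30}, {"xyz": [0, 0, 0], "roll": 0, "grip": 10}, {"xyz": [0, 0, 0], "roll": 0, "grip": 0}, {"xyz": [0, 0, 0], "roll": 0, "grip": 0}])

```text
time_s: 23.58
position: [0.431, 0.1143, 0.0167]
tcp_rot: [[-1.0, 0.0, 0.001], [0.0, 1.0, 0.0], [-0.001, 0.0, -1.0]]
force: [-0.3, 2.3, 4.6]
opening: 0.639
grasp_force: 30.0
```

Call:
move_arm(increments=[{"xyz": [0, 0, 0], "roll": 0, "grip": 0}, {"xyz": [0, 0, -10], "roll": 0, "grip": 0}, {"xyz": [0, 0, -25], "roll": 0, "grip": 0}, {"xyz": [0, 0, -30], "roll": 0, "grip": 0}, {"xyz": [0, 0, -20], "roll": 0, "grip": 0}])

```text
time_s: 24.0
position: [0.4302, 0.1139, 0.1024]
tcp_rot: [[-1.0, -0.0, -0.0], [-0.0, 1.0, -0.0], [0.0, -0.0, -1.0]]
force: [0.2, 0.6, -2.8]
opening: 0.635
grasp_force: 30.0
```

Call:
move_arm(increments=[{"xyz": [-8, -10, 0], "roll": 0, "grip": 0}, {"xyz": [-15, -20, 0], "roll": 0, "grip": 0}, {"xyz": [-20, -27, 0], "roll": 0, "grip": 0}, {"xyz": [-22, -29, 0], "roll": 0, "grip": 0}, {"xyz": [-22, -29, 0], "roll": 0, "grip": 0}])

```text
time_s: 24.42
position: [0.5175, -0.0026, 0.0998]
tcp_rot: [[-1.0, -0.001, -0.002], [-0.001, 1.0, 0.0], [0.002, 0.0, -1.0]]
force: [0.6, 0.8, -2.8]
opening: 0.636
grasp_force: 30.0
```

Call:
move_arm(increments=[{"xyz": [-22, -29, 0], "roll": 0, "grip": 0}, {"xyz": [-22, -29, 0], "roll": 0, "grip": 0}, {"xyz": [-22, -29, 0], "roll": 0, "grip": 0}, {"xyz": [-22, -29, 0], "roll": 0, "grip": 0}, {"xyz": [-20, -27, 0], "roll": 0, "grip": 0}])

```text
time_s: 24.83
position: [0.6257, -0.1467, 0.0988]
tcp_rot: [[-1.0, 0.001, -0.002], [0.001, 1.0, 0.0], [0.002, 0.0, -1.0]]
force: [0.2, -0.1, -1.7]
opening: 0.634
grasp_force: 30.0
```

Call:
move_arm(increments=[{"xyz": [-18, -23, 0], "roll": 0, "grip": 0}, {"xyz": [-12, -15, 0], "roll": 0, "grip": 0}, {"xyz": [-6, -7, 0], "roll": 0, "grip": 0}, {"xyz": [0, 0, 0], "roll": 0, "grip": 0}, {"xyz": [0, 0, 0], "roll": 0, "grip": 0}])

```text
time_s: 25.25
position: [0.6598, -0.1884, 0.0992]
tcp_rot: [[-1.0, 0.0, -0.004], [0.0, 1.0, 0.002], [0.004, 0.002, -1.0]]
force: [-0.8, 0.1, -2.4]
opening: 0.636
grasp_force: 30.0
```

Call:
move_arm(increments=[{"xyz": [0, 0, 20], "roll": 0, "grip": 0}, {"xyz": [0, 0, 20], "roll": 0, "grip": 0}, {"xyz": [0, 0, 10], "roll": 0, "grip": 0}, {"xyz": [0, 0, 0], "roll": 0, "grip": 0}, {"xyz": [0, 0, 0], "roll": 0, "grip": 0}])

```text
time_s: 25.67
position: [0.6604, -0.1875, 0.0505]
tcp_rot: [[-1.0, -0.001, -0.002], [-0.001, 1.0, 0.001], [0.002, 0.001, -1.0]]
force: [0.3, 0.2, -2.6]
opening: 0.632
grasp_force: 30.0
```

Call:
move_arm(increments=[{"xyz": [0, 0, 0], "roll": 0, "grip": 0}, {"xyz": [0, 0, 0], "roll": 0, "grip": 0}])

```text
time_s: 25.83
position: [0.6625, -0.1891, 0.0526]
tcp_rot: [[-1.0, -0.001, 0.002], [-0.001, 1.0, -0.001], [-0.002, -0.001, -1.0]]
force: [-0.6, -0.1, -2.5]
opening: 0.634
grasp_force: 30.0
```

Call:
move_arm(increments=[{"xyz": [0, 0, 10], "roll": 0, "grip": 0}, {"xyz": [0, 0, 8], "roll": 0, "grip": 0}, {"xyz": [0, 0, 4], "roll": 0, "grip": 0}, {"xyz": [0, 0, 2], "roll": 0, "grip": 0}, {"xyz": [0, 0, 0], "roll": 0, "grip": 0}])

```text
time_s: 26.25
position: [0.6608, -0.1886, 0.0259]
tcp_rot: [[-1.0, -0.0, -0.002], [-0.0, 1.0, 0.001], [0.002, 0.001, -1.0]]
force: [-0.6, -1.0, -1.7]
opening: 0.637
grasp_force: 30.0
```

Call:
move_arm(increments=[{"xyz": [0, 0, 0], "roll": 0, "grip": 0}, {"xyz": [0, 0, 0], "roll": 0, "grip": 0}, {"xyz": [0, 0, 0], "roll": 0, "grip": 0}])

```text
time_s: 26.5
position: [0.6619, -0.1891, 0.0275]
tcp_rot: [[-1.0, -0.0, 0.001], [-0.0, 1.0, -0.0], [-0.001, -0.0, -1.0]]
force: [0.5, -0.2, -2.7]
opening: 0.637
grasp_force: 30.0
```

Call:
move_arm(increments=[{"xyz": [0, 0, 1], "roll": 0, "grip": 0}, {"xyz": [0, 0, 1], "roll": 0, "grip": 0}, {"xyz": [0, 0, 0], "roll": 0, "grip": 0}, {"xyz": [0, 0, 0], "roll": 0, "grip": 0}])

```text
time_s: 26.83
position: [0.6615, -0.1889, 0.0251]
tcp_rot: [[-1.0, -0.0, -0.0], [-0.0, 1.0, 0.0], [0.0, 0.0, -1.0]]
force: [0.2, 0.4, -2.8]
opening: 0.634
grasp_force: 30.0
```

Call:
move_arm(increments=[{"xyz": [0, 0, 0.7], "roll": 0, "grip": 0}, {"xyz": [0, 0, 0], "roll": 0, "grip": 0}, {"xyz": [0, 0, 0], "roll": 0, "grip": 0}])

```text
time_s: 27.08
position: [0.6617, -0.189, 0.0249]
tcp_rot: [[-1.0, -0.0, 0.0], [-0.0, 1.0, -0.0], [-0.0, -0.0, -1.0]]
force: [-1.3, 0.5, -0.3]
opening: 0.636
grasp_force: 30.0
```

Call:
move_arm(increments=[{"xyz": [0, 0, 0.5], "roll": 0, "grip": 0}, {"xyz": [0, 0, 0], "roll": 0, "grip": 0}, {"xyz": [0, 0, 0], "roll": 0, "grip": 0}])

```text
time_s: 27.33
position: [0.6619, -0.1889, 0.0248]
tcp_rot: [[-1.0, -0.0, 0.001], [-0.0, 1.0, -0.0], [-0.001, -0.0, -1.0]]
force: [-0.7, 1.8, 5.4]
opening: 0.636
grasp_force: 30.0
```

On the mat (force up to +5 N). Releasing and going to the jar.

Call:
move_arm(increments=[{"xyz": [0, 0, -0.3], "roll": 0, "grip": 68}, {"xyz": [0, 0, 0], "roll": 0, "grip": 75}, {"xyz": [0, 0, 0], "roll": 0, "grip": 90}, {"xyz": [0, 0, 0], "roll": 0, "grip": 100}, {"xyz": [0, 0, 0], "roll": 0, "grip": 100}])

```text
time_s: 27.75
position: [0.6616, -0.1891, 0.0239]
tcp_rot: [[-1.0, -0.0, 0.0], [-0.0, 1.0, -0.0], [-0.0, -0.0, -1.0]]
force: [-1.3, -0.9, 0.3]
opening: 0.891
grasp_force: 0.0
```

Call:
move_arm(increments=[{"xyz": [0, 0, -10], "roll": 0, "grip": 100}, {"xyz": [0, 0, -25], "roll": 0, "grip": 100}, {"xyz": [0, 0, -35], "roll": 0, "grip": 100}, {"xyz": [0, 0, -35], "roll": 0, "grip": 100}, {"xyz": [0, 0, -20], "roll": 0, "grip": 100}])

```text
time_s: 28.17
position: [0.6636, -0.1898, 0.1542]
tcp_rot: [[-1.0, -0.0, 0.006], [-0.0, 1.0, -0.003], [-0.006, -0.003, -1.0]]
force: [-0.1, -0.4, 0.2]
opening: 0.997
grasp_force: 0.0
```

Call:
move_arm(increments=[{"xyz": [10, 20, 0], "roll": 0, "grip": 100}, {"xyz": [15, 38, 0], "roll": 0, "grip": 100}, {"xyz": [15, 38, 0], "roll": 0, "grip": 100}, {"xyz": [15, 38, 0], "roll": 0, "grip": 100}, {"xyz": [15, 38, 0], "roll": 0, "grip": 100}])

```text
time_s: 28.58
position: [0.5909, -0.0157, 0.1502]
tcp_rot: [[-1.0, 0.001, 0.001], [0.001, 1.0, -0.0], [-0.001, -0.0, -1.0]]
force: [1.6, 1.8, 0.0]
opening: 0.996
grasp_force: 0.0
```

Call:
move_arm(increments=[{"xyz": [15, 38, 0], "roll": 0, "grip": 100}, {"xyz": [15, 38, 0], "roll": 0, "grip": 100}, {"xyz": [15, 38, 0], "roll": 0, "grip": 100}, {"xyz": [15, 38, 0], "roll": 0, "grip": 100}, {"xyz": [15, 38, 0], "roll": 0, "grip": 100}])

```text
time_s: 29.0
position: [0.5159, 0.1747, 0.1502]
tcp_rot: [[-1.0, 0.0, 0.001], [0.0, 1.0, 0.0], [-0.001, 0.0, -1.0]]
force: [0.1, 1.0, -0.0]
opening: 1.001
grasp_force: 0.0
```

Call:
move_arm(increments=[{"xyz": [15, 38, 0], "roll": 0, "grip": 100}, {"xyz": [15, 38, 0], "roll": 0, "grip": 100}, {"xyz": [15, 38, 0], "roll": 0, "grip": 100}, {"xyz": [15, 38, 0], "roll": 0, "grip": 100}, {"xyz": [10, 15, 0], "roll": 0, "grip": 100}])

```text
time_s: 29.42
position: [0.4452, 0.3445, 0.1503]
tcp_rot: [[-1.0, -0.003, 0.002], [-0.003, 1.0, 0.003], [-0.002, 0.003, -1.0]]
force: [0.4, 0.8, -0.1]
opening: 1.001
grasp_force: 0.0
```

Call:
move_arm(increments=[{"xyz": [10, 0, 0], "roll": 0, "grip": 100}, {"xyz": [0, 0, 0], "roll": 0, "grip": 100}, {"xyz": [0, 0, 0], "roll": 0, "grip": 100}, {"xyz": [0, 0, 0], "roll": 0, "grip": 100}])

```text
time_s: 29.75
position: [0.4374, 0.3389, 0.1496]
tcp_rot: [[-1.0, 0.001, 0.001], [0.001, 1.0, -0.0], [-0.001, -0.0, -1.0]]
force: [0.3, -0.1, 1.1]
opening: 1.0
grasp_force: 0.0
```

Run:
```python
from h import *
s=bot.read_state();print(s["position"],s["time_s"])
for n in("top","side"):
    im,d=bot.capture(n); I=im.astype(int);W=cloud(n,d)
    blue=(I[...,2]>I[...,0]+40)&(I[...,2]>70)
    m=blue&(np.hypot(W[...,0]-.663,W[...,1]+.189)<.05)&(W[...,2]>.112)
    print(n,"bottle cap",m.sum(),W[m].mean(0).round(4),cv2.minEnclosingCircle((plane(n,biggest(m),.118)*1000).astype(np.float32)))
im=im[130:330,150:420]
cv2.imwrite("pics/c11.png",cv2.resize(im,None,fx=2.9,fy=2.9,interpolation=cv2.INTER_CUBIC)[:,:,::-1])
```

```text
[0.43737377 0.33892147 0.14959306] 29.75
top bottle cap 283 [ 0.6632 -0.187   0.1172] ((662.8220825195312, -186.82554626464844), 21.203405380249023)
side bottle cap 138 [ 0.6608 -0.1903  0.1175] ((658.8819580078125, -191.4698486328125), 25.8179931640625)
```

View pics/c11.png

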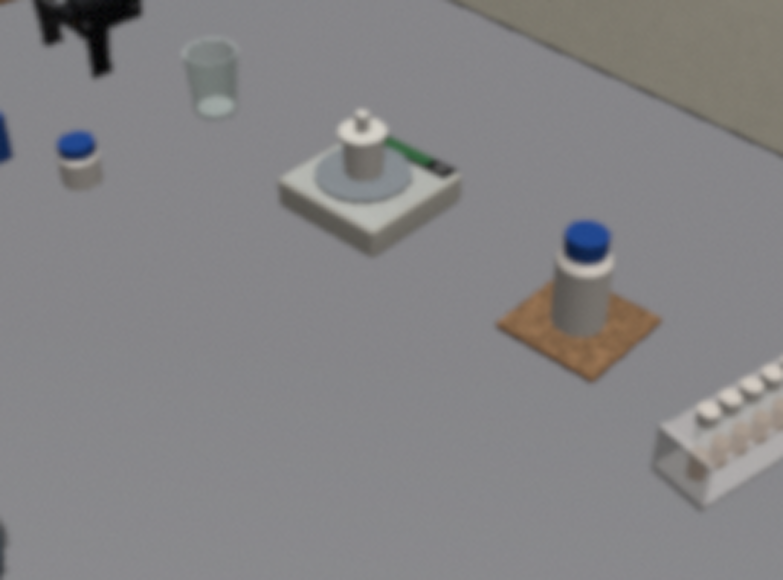

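The bottle stands in the middle of the mat (cap (587,240); top fit within 1 mm of the mat centre). Now the jar.

Call:
move_arm(increments=[{"xyz": [0, 25, 0], "roll": 0, "grip": 100}, {"xyz": [0, 14.5, 15], "roll": 0, "grip": 100}, {"xyz": [0, 0, 30], "roll": 0, "grip": 100}, {"xyz": [0, 0, 30], "roll": 0, "grip": 100}, {"xyz": [0, 0, 20], "roll": 0, "grip": 100}])

```text
time_s: 30.27
position: [0.4365, 0.3783, 0.0521]
tcp_rot: [[-1.0, 0.001, -0.002], [0.001, 1.0, -0.001], [0.002, -0.001, -1.0]]
force: [0.3, -0.8, -0.3]
opening: 0.999
grasp_force: 0.0
```

Call:
move_arm(increments=[{"xyz": [0, 0, 0], "roll": 0, "grip": 100}, {"xyz": [0, 0, 0], "roll": 0, "grip": 100}, {"xyz": [0, 0, 0], "roll": 0, "grip": 100}])

```text
time_s: 30.52
position: [0.4379, 0.3795, 0.0552]
tcp_rot: [[-1.0, 0.001, 0.002], [0.001, 1.0, 0.001], [-0.002, 0.001, -1.0]]
force: [0.2, -0.3, -0.1]
opening: 0.999
grasp_force: 0.0
```

Call:
move_arm(increments=[{"xyz": [0.5, -1, 20], "roll": 0, "grip": 100}, {"xyz": [0, 0, 25], "roll": 0, "grip": 100}, {"xyz": [0, 0, 18], "roll": 0, "grip": 100}, {"xyz": [0, 0, 9], "roll": 0, "grip": 100}, {"xyz": [0, 0, 3], "roll": 0, "grip": 100}])

```text
time_s: 30.93
position: [0.4364, 0.3785, -0.0207]
tcp_rot: [[-1.0, 0.0, 0.0], [0.0, 1.0, 0.0], [-0.0, 0.0, -1.0]]
force: [-0.2, -0.5, 1.3]
opening: 0.999
grasp_force: 0.0
```

Call:
move_arm(increments=[{"xyz": [0, 0, 0], "roll": 0, "grip": 80}, {"xyz": [0, 0, 0], "roll": 0, "grip": 70}, {"xyz": [0, 0, 0], "roll": 0, "grip": 65}])

```text
time_s: 31.18
position: [0.4371, 0.3792, -0.0193]
tcp_rot: [[-1.0, -0.0, 0.002], [-0.0, 1.0, 0.001], [-0.002, 0.001, -1.0]]
force: [-0.3, -1.1, 0.1]
opening: 0.852
grasp_force: 0.0
```

Call:
move_arm(increments=[{"xyz": [0, 0, 0], "roll": 0, "grip": 55}, {"xyz": [0, 0, 0], "roll": 0, "grip": 40}, {"xyz": [0, 0, 0], "roll": 0, "grip": 20}, {"xyz": [0, 0, 0], "roll": 0, "grip": 0}, {"xyz": [0, 0, 0], "roll": 0, "grip": 0}])

```text
time_s: 31.6
position: [0.4362, 0.3788, -0.0204]
tcp_rot: [[-1.0, -0.0, 0.001], [-0.0, 1.0, 0.001], [-0.001, 0.001, -1.0]]
force: [-1.1, 0.0, 2.1]
opening: 0.544
grasp_force: 30.0
```

Call:
move_arm(increments=[{"xyz": [0, 0, 0], "roll": 0, "grip": 0}, {"xyz": [0, 0, 0], "roll": 0, "grip": 0}])

```text
time_s: 31.77
position: [0.4362, 0.3788, -0.0204]
tcp_rot: [[-1.0, -0.0, 0.001], [-0.0, 1.0, 0.0], [-0.001, 0.0, -1.0]]
force: [-0.5, -0.6, 3.0]
opening: 0.547
grasp_force: 30.0
```

Jar gripped (47.5 mm). Lifting and carrying it to the midpoint.

Call:
move_arm(increments=[{"xyz": [0, 0, -10], "roll": 0, "grip": 0}, {"xyz": [0, 0, -30], "roll": 0, "grip": 0}, {"xyz": [0, 0, -35], "roll": 0, "grip": 0}, {"xyz": [0, 0, -35], "roll": 0, "grip": 0}, {"xyz": [0, 0, -20], "roll": 0, "grip": 0}])

```text
time_s: 32.18
position: [0.4371, 0.3791, 0.1129]
tcp_rot: [[-1.0, -0.0, 0.004], [-0.0, 1.0, 0.002], [-0.004, 0.002, -1.0]]
force: [1.2, 0.7, 0.0]
opening: 0.542
grasp_force: 30.0
```

Call:
move_arm(increments=[{"xyz": [-8, -16, 0], "roll": 0, "grip": 0}, {"xyz": [-14, -28, 0], "roll": 0, "grip": 0}, {"xyz": [-16, -32, 0], "roll": 0, "grip": 0}, {"xyz": [-16, -32, 0], "roll": 0, "grip": 0}, {"xyz": [-16, -32, 0], "roll": 0, "grip": 0}])

```text
time_s: 32.6
position: [0.5059, 0.2371, 0.1096]
tcp_rot: [[-1.0, -0.001, -0.0], [-0.001, 1.0, -0.0], [0.0, -0.0, -1.0]]
force: [0.4, 0.2, -1.6]
opening: 0.542
grasp_force: 30.0
```

Call:
move_arm(increments=[{"xyz": [-16, -32, 0], "roll": 0, "grip": 0}, {"xyz": [-16, -32, 0], "roll": 0, "grip": 0}, {"xyz": [-16, -32, 0], "roll": 0, "grip": 0}, {"xyz": [-16, -32, 0], "roll": 0, "grip": 0}, {"xyz": [-16, -32, 0], "roll": 0, "grip": 0}])

```text
time_s: 33.02
position: [0.5859, 0.0767, 0.1094]
tcp_rot: [[-1.0, -0.0, -0.001], [-0.0, 1.0, -0.0], [0.001, -0.0, -1.0]]
force: [0.3, 0.4, -0.8]
opening: 0.542
grasp_force: 30.0
```

Call:
move_arm(increments=[{"xyz": [-18, -32, 0], "roll": 0, "grip": 0}, {"xyz": [-18, -32, 0], "roll": 0, "grip": 0}, {"xyz": [-18, -32, 0], "roll": 0, "grip": 0}, {"xyz": [-9, -16, 0], "roll": 0, "grip": 0}, {"xyz": [-2, -6, 0], "roll": 0, "grip": 0}])

```text
time_s: 33.43
position: [0.6529, -0.0434, 0.1094]
tcp_rot: [[-1.0, 0.003, 0.002], [0.003, 1.0, -0.001], [-0.002, -0.001, -1.0]]
force: [0.3, 0.3, 0.7]
opening: 0.54
grasp_force: 30.0
```

Call:
move_arm(increments=[{"xyz": [0, 0, 0], "roll": 0, "grip": 0}, {"xyz": [0, 0, 0], "roll": 0, "grip": 0}, {"xyz": [0, 0, 0], "roll": 0, "grip": 0}])

```text
time_s: 33.68
position: [0.6494, -0.0375, 0.109]
tcp_rot: [[-1.0, -0.002, -0.002], [-0.002, 1.0, 0.001], [0.002, 0.001, -1.0]]
force: [-0.2, 0.2, -0.4]
opening: 0.544
grasp_force: 30.0
```

Call:
move_arm(increments=[{"xyz": [0, 0, 20], "roll": 0, "grip": 0}, {"xyz": [0, 0, 30], "roll": 0, "grip": 0}, {"xyz": [0, 0, 30], "roll": 0, "grip": 0}, {"xyz": [0, 0, 25], "roll": 0, "grip": 0}, {"xyz": [0, 0, 12], "roll": 0, "grip": 0}])

```text
time_s: 34.1
position: [0.6476, -0.0368, -0.0109]
tcp_rot: [[-1.0, -0.002, -0.007], [-0.002, 1.0, 0.002], [0.007, 0.002, -1.0]]
force: [-0.6, -0.1, -2.3]
opening: 0.543
grasp_force: 30.0
```

Call:
move_arm(increments=[{"xyz": [0, 0, 0], "roll": 0, "grip": 0}, {"xyz": [0, 0, 0], "roll": 0, "grip": 0}, {"xyz": [0, 0, 0], "roll": 0, "grip": 0}, {"xyz": [0, 0, 0], "roll": 0, "grip": 0}, {"xyz": [0, 0, 0], "roll": 0, "grip": 0}])

```text
time_s: 34.52
position: [0.6524, -0.0396, -0.0058]
tcp_rot: [[-1.0, -0.0, 0.003], [-0.0, 1.0, -0.001], [-0.003, -0.001, -1.0]]
force: [0.1, -0.0, -1.3]
opening: 0.542
grasp_force: 30.0
```

Call:
move_arm(increments=[{"xyz": [0.3, 0, 3], "roll": 0, "grip": 0}, {"xyz": [0, 0, 3], "roll": 0, "grip": 0}, {"xyz": [0, 0, 3], "roll": 0, "grip": 0}, {"xyz": [0, 0, 2], "roll": 0, "grip": 0}, {"xyz": [0, 0, 1], "roll": 0, "grip": 0}])

```text
time_s: 34.93
position: [0.6503, -0.0394, -0.0204]
tcp_rot: [[-1.0, -0.0, -0.001], [-0.0, 1.0, 0.0], [0.001, 0.0, -1.0]]
force: [-1.3, -0.5, 4.6]
opening: 0.542
grasp_force: 30.0
```

Call:
move_arm(increments=[{"xyz": [0, 0, 0], "roll": 0, "grip": 0}, {"xyz": [0, 0, 0], "roll": 0, "grip": 0}, {"xyz": [0, 0, 0], "roll": 0, "grip": 0}, {"xyz": [0, 0, 0], "roll": 0, "grip": 0}])

```text
time_s: 35.27
position: [0.6508, -0.0394, -0.0198]
tcp_rot: [[-1.0, -0.0, 0.0], [-0.0, 1.0, -0.0], [-0.0, -0.0, -1.0]]
force: [0.5, 0.3, -0.5]
opening: 0.543
grasp_force: 30.0
```

Call:
move_arm(increments=[{"xyz": [-0.7, 0, 0], "roll": 0, "grip": 0}, {"xyz": [0, 0, 0.4], "roll": 0, "grip": 0}, {"xyz": [0, 0, 0], "roll": 0, "grip": 0}, {"xyz": [0, 0, 0], "roll": 0, "grip": 0}])

```text
time_s: 35.6
position: [0.6514, -0.0394, -0.0202]
tcp_rot: [[-1.0, -0.0, -0.0], [-0.0, 1.0, 0.0], [0.0, 0.0, -1.0]]
force: [-0.2, -0.4, -1.4]
opening: 0.544
grasp_force: 30.0
```

Call:
move_arm(increments=[{"xyz": [0, 0, 0.4], "roll": 0, "grip": 0}, {"xyz": [0, 0, 0], "roll": 0, "grip": 0}, {"xyz": [0, 0, 0], "roll": 0, "grip": 0}])

```text
time_s: 35.85
position: [0.6515, -0.0395, -0.0203]
tcp_rot: [[-1.0, -0.0, 0.0], [-0.0, 1.0, -0.0], [-0.0, -0.0, -1.0]]
force: [-0.8, 0.2, 0.9]
opening: 0.545
grasp_force: 30.0
```

Contact. I release, rise and back off.

Call:
move_arm(increments=[{"xyz": [0, 0, 0], "roll": 0, "grip": 60}, {"xyz": [0, 0, 0], "roll": 0, "grip": 68}, {"xyz": [0, 0, 0], "roll": 0, "grip": 80}, {"xyz": [0, 0, 0], "roll": 0, "grip": 80}, {"xyz": [0, 0, 0], "roll": 0, "grip": 80}])

```text
time_s: 36.27
position: [0.6515, -0.0394, -0.0206]
tcp_rot: [[-1.0, -0.0, 0.0], [-0.0, 1.0, -0.0], [-0.0, -0.0, -1.0]]
force: [0.3, -0.6, 0.4]
opening: 0.776
grasp_force: 0.0
```

Call:
move_arm(increments=[{"xyz": [0, 0, -10], "roll": 0, "grip": 80}, {"xyz": [0, 0, -25], "roll": 0, "grip": 80}, {"xyz": [0, 0, -35], "roll": 0, "grip": 80}, {"xyz": [0, 0, -40], "roll": 0, "grip": 80}, {"xyz": [0, 0, -40], "roll": 0, "grip": 80}])

```text
time_s: 36.68
position: [0.6507, -0.0393, 0.1311]
tcp_rot: [[-1.0, -0.0, -0.001], [-0.0, 1.0, 0.0], [0.001, 0.0, -1.0]]
force: [0.9, -0.5, 0.9]
opening: 0.799
grasp_force: 0.0
```

Call:
move_arm(increments=[{"xyz": [20, 0, -20], "roll": 0, "grip": 80}, {"xyz": [40, 0, 0], "roll": 0, "grip": 80}, {"xyz": [40, 0, 0], "roll": 0, "grip": 80}, {"xyz": [40, 0, 0], "roll": 0, "grip": 80}, {"xyz": [30, 0, 0], "roll": 0, "grip": 80}])

```text
time_s: 37.1
position: [0.4776, -0.0387, 0.1502]
tcp_rot: [[-1.0, -0.0, -0.002], [-0.0, 1.0, 0.0], [0.002, 0.0, -1.0]]
force: [-0.1, -0.0, 0.8]
opening: 0.799
grasp_force: 0.0
```

Call:
move_arm(increments=[{"xyz": [10, 41, 0], "roll": 0, "grip": 80}, {"xyz": [0, 41, 0], "roll": 0, "grip": 80}, {"xyz": [0, 41, 0], "roll": 0, "grip": 80}, {"xyz": [0, 41, 0], "roll": 0, "grip": 80}, {"xyz": [0, 41, 0], "roll": 0, "grip": 80}])

```text
time_s: 37.52
position: [0.4714, 0.1666, 0.1505]
tcp_rot: [[-1.0, 0.001, 0.002], [0.001, 1.0, 0.0], [-0.002, 0.0, -1.0]]
force: [0.2, -0.0, -0.0]
opening: 0.799
grasp_force: 0.0
```

Call:
move_arm(increments=[{"xyz": [0, 41, 0], "roll": 0, "grip": 80}, {"xyz": [0, 20, 0], "roll": 0, "grip": 80}, {"xyz": [0, 0, 0], "roll": 0, "grip": 80}, {"xyz": [0, 0, 0], "roll": 0, "grip": 80}, {"xyz": [0, 0, 0], "roll": 0, "grip": 80}])

```text
time_s: 37.93
position: [0.4713, 0.2253, 0.1497]
tcp_rot: [[-1.0, -0.0, -0.0], [-0.0, 1.0, -0.001], [0.0, -0.001, -1.0]]
force: [0.1, 0.6, 0.8]
opening: 0.797
grasp_force: 0.0
```

Run:
```python
from h import *
s=bot.read_state();print(s["position"],s["time_s"])
for n in("top","side"):
    im,d=bot.capture(n); I=im.astype(int);W=cloud(n,d)
    blue=(I[...,2]>I[...,0]+40)&(I[...,2]>70)
    for l,c,z in(("jar",(.6515,-.0395),.055),("bottle",(.662,-.189),.118)):
        m=blue&(np.hypot(W[...,0]-c[0],W[...,1]-c[1])<.05)&(W[...,2]>z-.007)
        print(n,l,m.sum(),W[m].mean(0).round(4),cv2.minEnclosingCircle((plane(n,biggest(m),z)*1000).astype(np.float32)))
    m=(np.hypot(W[...,0]-.642,W[...,1]-.11)<.045)&(W[...,2]>.118)&(W[...,2]<.14); print(n,"knob",W[m].mean(0),W[m].max(0))
    if n=="top": a=im[100:300,80:500]
cv2.imwrite("pics/c12.png",np.vstack([cv2.resize(a,(600,286)),cv2.resize(im[130:310,130:460],(600,310))])[:,:,::-1])
```

```text
[0.47126176 0.22531495 0.14972325] 37.9333
top jar 265 [ 0.6526 -0.0386  0.0546] ((652.78125, -38.59114456176758), 21.488922119140625)
top bottle 284 [ 0.6631 -0.1869  0.1173] ((663.18212890625, -186.78123474121094), 21.524707794189453)
top knob [0.64168998 0.11081489 0.12488432] [0.64920782 0.11873286 0.12939435]
side jar 112 [ 0.6502 -0.0422  0.0543] ((648.4337768554688, -41.92073059082031), 24.648122787475586)
side bottle 139 [ 0.6606 -0.1904  0.1176] ((658.8819580078125, -191.4698486328125), 25.8179931640625)
side knob [0.63867437 0.10815736 0.12472987] [0.64524622 0.11526519 0.12842341]
```

View pics/c12.png

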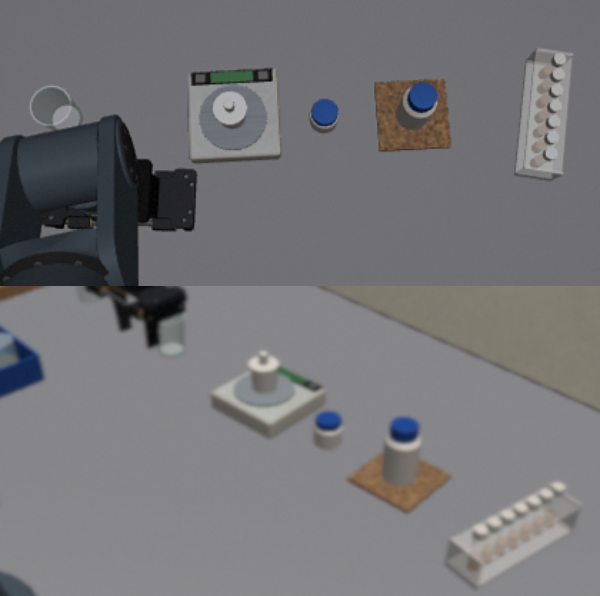

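The picture shows the crucible with its lid in the middle of the pan (228,106), the jar midway (325,112), the bottle on the mat (422,97), and the beaker and rack untouched. The jar fits at (0.6526,-0.0386) against the midpoint (0.6528,-0.0383) from the same camera. Handing in.

```bash
python3 -c "
from rig import bot
print(bot.hand_in())"
```

```text
the job is handed in; nothing more can be done
None
```

The weighing is set out and handed in at about 38 s: lidded crucible centred on the pan, bottle centred on the mat and jar midway between them, each within about 1 mm by the top camera, with the beaker and rack untouched.

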